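Take the washed airlock lids off the drainer on a skewer

ROBOT

A 6-joint arm with a two-finger parallel gripper is mounted at the origin on the work surface. World frame = base frame: x ahead of the robot, y to its left, z up, the work surface at z = 0. Lengths are in m, angles in rad, forces in N, time in s.
With the tool pointing down it reaches from about 0.325 to 0.925 m from the base axis. Payload 3.1 kg.
Tool frame: the origin (TCP) lies midway between the tips of the shut fingers; the grasp point (between the pads) lies 19 mm behind it; z points along the fingers, y is the direction in which the jaws open and shut (so a half turn about z gives the same grasp; the last joint's range is limited). The gripper opens to 85 mm and grips with 20 to 120 N. Pads are 22 mm wide; open, the fingers measure 114 mm over their backs; the gripper's body (76 mm by 85 mm) begins 54 mm behind the grasp point. The pads swing forward as they close: fully open they stand 13 mm farther back than shut.
Start: joints at [1.237, 0.217, 1.613, -0, 1.311, -0.112], TCP at [0.137, 0.61, 0.231] pointing down, gripper open.
Joint ranges: [-2.75, 2.75], [-0.78, 2.1], [0.31, 2.55], [-1.13, 4.27], [0.13, 2.63], [-2.58, 2.58]. Speed limits (rad/s): [2.79, 2.79, 3.14, 3.14, 3.14, 3.14].

INTERFACE

Orientations are given as a rotation vector (axis times angle).
In Python, from bench import ctrl gives the robot as it stands.
- The arm moves only by the shell command python3 -m handwheel 'ROWS' [FORCE]. ROWS is text: rows parted by semicolons, each of 5 numbers parted by spaces: the shift along the tool's x, y, z in cm, then the turn about the tool's z in rad, then the opening, from -1 (shut) to 1 (fully open). In form: tx ty tz twist jaw; .... A call has 1 to 10 rows; each row is the pose to reach, as a shift and turn from the pose measured when the call began, along the tool's axes at that moment; what a row does not reach only later rows make up. A row lasts 1/8 s, in which the tool goes at most 62.5 mm and 10.7 degrees, less where a joint would pass 70% of its speed; a pose out of reach is approached as far as the arm can. A call with a gripper value outside its range is refused whole. The fingers move at their own pace and stop on an object; FORCE is the grip in N (left out, the last holds). Time passes only in rows, so rows that repeat a pose let the fingers close. It gives the time, the measured TCP pose, the force and the opening at its end, in the units of the state.
- ctrl.sense(): the state, without advancing time (a new reading comes with each control period).
- ctrl.camera(name): name is "scene" or "top" or "wrist"; returns the picture (420x560x3 uint8, blue, green, red); there is no depth.
- ctrl.camera_info(name): a dict with "mtx" (3x3 intrinsics, pixels), "view" (4x4, takes a point from world to camera coordinates). Camera axes: x right, y down, z forward; pixel columns grow to the right and rows downward; lengths in m; the calibration is good to about 2 mm. The wrist camera is an equidistant fisheye: a pixel r from the principal point sees the ray r / f radians off the axis. A picture is of the moment at which its call begins: read the wrist's pose just before it. camera_info takes no time and is no camera call; for the wrist camera it gives the pose at the moment of the call.
- ctrl.job_done(): hands the job in, once; it reports no verdict.
The state is a dict: "t": time; "q": joint angles; "qvel": joint speeds; "effort": joint torques, N m; "position": TCP position; "tcp_rot": TCP orientation; "contact_force": force on the tool from outside, world axes, zero at the start; "ft_torque": the same for the moment, N m; "finger_gap": opening from 0.0 (shut) to 1.0 (fully open).
Only numpy, scipy, OpenCV 4.12 (cv2) and the standard library are available. Lean on these libraries where they do the work, as an engineer would, in place of code of your own. Each camera call takes 0.05 s, during which the arm holds its last target.

TASK

Swing the drainer's hold-down bar fully up and over, out of the way, take the skewer from its stand and run it up the slant through the holes of all three leaning lids until you feel its stop collar push the lowest lid up firmly against the next divider fingers, without ramming it. Then lift them off together as one stack, lay the loaded skewer back in the two notches of its stand and let go; leave the bar up, drop no lid and leave the jars, bottles and spoon where they are.

Things in the scene. Friction and masses are not known exactly. Their poses are not given: they have to be found in the camera images.
- drainer: Slanted steel-wire lid drainer, fixed, about 110 x 110 mm on plan, 230 mm high with its bar shut, over a white drip tray. Origin: on the table under the middle of the lid row. The row of lids runs along this frame's +y and rises 30 degrees: up-the-row direction = (0, 0.866, 0.5). The bar's hinge is on its +x side. The skewer goes in from the low end, where the way is open.
- row_mid (a point): Fixed point on the straight line through the three holes, 160 mm above the drainer's origin. Square to the row, lids lie on two rails 34 mm below the line and lean down the row on pairs of 5 mm divider fingers, 28 mm either side of the line, that end 34 mm above it. Pushed, a lid slides 6 mm up the row with under 1 N, then the next pair stops it firmly.
- hold_bar (a joint): Hinge of the drainer's hold-down bar: 0 = shut over the lids (it blocks lifting them), grows as the bar swings up and over to the drainer's +x side, stop at 1.9 rad; upright at about 1.15. Stiff hinge (about 1 N at the sleeve): it stays where it is left. The axis points up the row; a positive turn is right-handed about it.
- bar_grip (a point): Middle of the green round sleeve (12 mm thick, 60 mm long, lying along the row) on the hold-down bar, the place to take hold of it. Shut, it is 51 mm from the hole line, square to the row and straight above it, open above. y of its frame is along the row.
- bar_hinge (a point): Fixed point on the hinge axis of the hold-down bar, level along the row with the sleeve's middle and 57 mm from it.
- lid1_hole (a point): Lowest of three loose white plastic jar lids with an airlock hole, leaning in the drainer 26 mm apart: 82 mm across, 14 mm tall, about 35 g, a 16 mm round hole in the middle of its 3.5 mm plate, the hollow skirt opening down the row. Point: the hole's centre, half-way through the plate, 12 mm from the open rim; z is the lid's axis, up the row.
- lid2_hole (a point): Middle of three loose white plastic jar lids with an airlock hole, leaning in the drainer 26 mm apart: 82 mm across, 14 mm tall, about 35 g, a 16 mm round hole in the middle of its 3.5 mm plate, the hollow skirt opening down the row. Point: the hole's centre, half-way through the plate, 12 mm from the open rim; z is the lid's axis, up the row.
- lid3_hole (a point): Highest of three loose white plastic jar lids with an airlock hole, leaning in the drainer 26 mm apart: 82 mm across, 14 mm tall, about 35 g, a 16 mm round hole in the middle of its 3.5 mm plate, the hollow skirt opening down the row. Point: the hole's centre, half-way through the plate, 12 mm from the open rim; z is the lid's axis, up the row.
- skewer_grip (a point): Centre of the skewer's square wooden handle (20 x 20 mm, 64 mm long). Loose skewer, 196 mm long, about 110 g, lying level in the stand; its axis is y, tip towards +y, z up. From this point along +y: handle to 32 mm, 10 mm round shaft to 152 mm, blunt cone to the tip at 164 mm. A 28 mm stop collar, 6 mm thick, is clamped on the shaft: its tip-side face 64 to 88 mm from this point, set differently each time.
- skewer_tip (a point): Tip of the skewer, 164 mm from the handle's centre along its +y.
- stand: White wooden skewer stand, fixed: a board 110 x 150 mm with two 8 mm thick uprights at y = -52 and +52 mm, each with a V notch on top (42 mm wide, 114 mm above the table). Origin: under the board's middle. The skewer lies along its +y, axis 100 mm above the table, shaft in both notches, handle's centre at y = -97 mm, tip at y = +67 mm.
- jar1: Open glass jar, 70 mm across, 86 to 90 mm high, a bystander. Origin: under its middle.
- jar2: Glass jar with white lid, 70 mm across, 86 to 90 mm high, a bystander. Origin: under its middle.
- jar3: Open glass jar, 70 mm across, 86 to 90 mm high, a bystander. Origin: under its middle.
- jar4: Glass jar with white lid, 70 mm across, 86 to 90 mm high, a bystander. Origin: under its middle.
- bottle1: Brown bottle, 60 mm across, 190 mm high, a bystander. Origin: under its middle.
- bottle2: Green bottle, 56 mm across, 170 mm high, a bystander. Origin: under its middle.
- spoon: Steel spoon, 170 mm long, lying on the table, a bystander. Origin: under its middle, x along it.
Mind the look-alikes: they are no part of the job. What is shaped like the part that bears lid3_hole but black, orange or turquoise is not meant.

How it is judged:
On the way, in this order (a step that is already met when the one before it is completed fails the run):
1. the hold-down bar is swung up and over (beyond 1.4 rad) (value of joint hold_bar above 1.4 rad), for 0.2 s.
2. the skewer runs through all three lids, still in the drainer, and its collar has pushed the lowest one up against the next fingers (over 3.5 mm, over 1.5 N) (x of lid1_hole in the frame of skewer_grip between -0.009 and 0.009 m and y of lid1_hole in the frame of skewer_grip between 0.06 and 0.158 m and z of lid1_hole in the frame of skewer_grip between -0.009 and 0.009 m and x of lid2_hole in the frame of skewer_grip between -0.009 and 0.009 m and y of lid2_hole in the frame of skewer_grip between 0.06 and 0.158 m and z of lid2_hole in the frame of skewer_grip between -0.009 and 0.009 m and x of lid3_hole in the frame of skewer_grip between -0.009 and 0.009 m and y of lid3_hole in the frame of skewer_grip between 0.06 and 0.158 m and z of lid3_hole in the frame of skewer_grip between -0.009 and 0.009 m and distance of lid1_hole from where it was at the start of the episode between 0.0035 and 0.05 m and contact force between skewer and lid1 above 1.5 N and distance of each of lid2_hole, lid3_hole from where it was at the start of the episode below 0.05 m).
3. all three lids are off the drainer together on the skewer, each more than 80 mm from where it leaned (x of lid1_hole in the frame of skewer_grip between -0.009 and 0.009 m and y of lid1_hole in the frame of skewer_grip between 0.06 and 0.158 m and z of lid1_hole in the frame of skewer_grip between -0.009 and 0.009 m and x of lid2_hole in the frame of skewer_grip between -0.009 and 0.009 m and y of lid2_hole in the frame of skewer_grip between 0.06 and 0.158 m and z of lid2_hole in the frame of skewer_grip between -0.009 and 0.009 m and x of lid3_hole in the frame of skewer_grip between -0.009 and 0.009 m and y of lid3_hole in the frame of skewer_grip between 0.06 and 0.158 m and z of lid3_hole in the frame of skewer_grip between -0.009 and 0.009 m and distance of each of lid1_hole, lid2_hole, lid3_hole from where it was at the start of the episode above 0.08 m), for 0.2 s.
At the end, for the whole second after the job is handed in: The skewer lies in both notches of its stand (axis within 6 mm in height and sideways, 13 mm lengthways), all three lids hang on its shaft between collar and tip (hole centres within 9 mm of the axis), at rest and released, and the hold-down bar is still up (beyond 1.2 rad) (x of skewer_grip in the frame of stand between -0.006 and 0.006 m and y of skewer_grip in the frame of stand between -0.11 and -0.084 m and z of skewer_grip in the frame of stand between 0.094 and 0.106 m and x of skewer_tip in the frame of stand between -0.006 and 0.006 m and y of skewer_tip in the frame of stand between 0.054 and 0.08 m and z of skewer_tip in the frame of stand between 0.094 and 0.106 m and x of lid1_hole in the frame of skewer_grip between -0.009 and 0.009 m and y of lid1_hole in the frame of skewer_grip between 0.06 and 0.158 m and z of lid1_hole in the frame of skewer_grip between -0.009 and 0.009 m and x of lid2_hole in the frame of skewer_grip between -0.009 and 0.009 m and y of lid2_hole in the frame of skewer_grip between 0.06 and 0.158 m and z of lid2_hole in the frame of skewer_grip between -0.009 and 0.009 m and x of lid3_hole in the frame of skewer_grip between -0.009 and 0.009 m and y of lid3_hole in the frame of skewer_grip between 0.06 and 0.158 m and z of lid3_hole in the frame of skewer_grip between -0.009 and 0.009 m and linear speed of each of lid1, lid2, lid3, skewer below 0.03 m/s and value of joint hold_bar above 1.2 rad); the robot touches nothing.
It fails at once if the skewer is rammed against a lid (over 40 N) (contact force between skewer and lid1 above 40 N or contact force between skewer and lid2 above 40 N or contact force between skewer and lid3 above 40 N).
It fails at once if a jar, bottle or the spoon is moved more than 30 mm (distance of any of jar1, jar2, jar3, jar4, bottle1, bottle2, spoon from where it was at the start of the episode above 0.03 m).
It fails at once if a lid is dropped (its hole below 40 mm) (height (world z) of any of lid1_hole, lid2_hole, lid3_hole below 0.04 m).
It also fails if it takes over 61 s, if anything falls off the work surface, if the arm or the gripper's body presses on something with over 40 N, if the wrist force passes 120 N, or if a joint passes its speed limit or range.

## Working session

There is one attempt and no reset: what is moved stays moved. The work goes in short steps, Python scripts to look and compute and a shell command to move; the robot and the scene stay as the last step left them, time stands still between calls to the robot, and variables do not carry over. Pictures are saved under pics/ and viewed, and the job is handed in when it is done.

```bash
ls -la; mkdir -p pics
python3 - <<'E'
from bench import ctrl
import cv2, numpy as np
np.set_printoptions(precision=4,suppress=True)
s=ctrl.sense()
for k,v in s.items(): print(k,v)
for n in ["scene","top","wrist"]:
    i=ctrl.camera_info(n); print(n,i)
    cv2.imwrite(f"pics/{n}0.png",ctrl.camera(n))
print(ctrl.sense()['t'])
E
```

```text
total 12
drwxr-xr-x  3 agent agent 4096 Dec  6 10:59 .
drwxr-xr-x 23 root  root  4096 Dec  6 10:59 ..
drwxr-xr-x  2 agent agent 4096 Dec  6 10:59 pics
t 0.0
q [ 1.2368  0.2178  1.6149 -0.      1.3113 -0.1122]
qvel [-0.0003 -0.0016  0.0001 -0.0012 -0.      0.0015]
effort [  0.0003 -39.6849 -30.3857   0.       0.0097  -0.    ]
position [0.1372 0.6089 0.2299]
tcp_rot [-0.3476 -3.1218  0.0037]
contact_force [-0.5168 -0.0628  0.4065]
ft_torque [ 0.0236 -0.0403  0.0333]
finger_gap 0.9983368058017177
scene {'mtx': array([[541.292 ,   0.    , 287.9241],
       [  0.    , 541.292 , 217.0726],
       [  0.    ,   0.    ,   1.    ]]), 'view': array([[-0.8748,  0.4844, -0.0067,  0.449 ],
       [ 0.3707,  0.6605, -0.653 , -0.1653],
       [-0.3119, -0.5737, -0.7573,  1.698 ],
       [ 0.    ,  0.    ,  0.    ,  1.    ]])}
top {'mtx': array([[536.374 ,   0.    , 285.2504],
       [  0.    , 536.374 , 205.6384],
       [  0.    ,   0.    ,   1.    ]]), 'view': array([[-0.0689, -0.9976,  0.0014,  0.1315],
       [-0.9765,  0.0672, -0.205 ,  0.5652],
       [ 0.2044, -0.0155, -0.9788,  1.5584],
       [ 0.    ,  0.    ,  0.    ,  1.    ]])}
wrist {'mtx': array([[325.1923,   0.    , 281.9992],
       [  0.    , 325.1923, 208.7732],
       [  0.    ,   0.    ,   1.    ]]), 'view': array([[ 0.2206,  0.9754, -0.0011, -0.6254],
       [ 0.9243, -0.2087,  0.3195, -0.0419],
       [ 0.3114, -0.0715, -0.9476,  0.3815],
       [ 0.    ,  0.    ,  0.    ,  1.    ]])}
0.15
```

View pics/scene0.png

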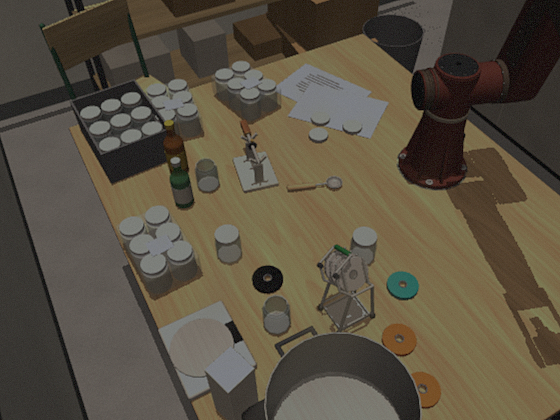

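View pics/top0.png

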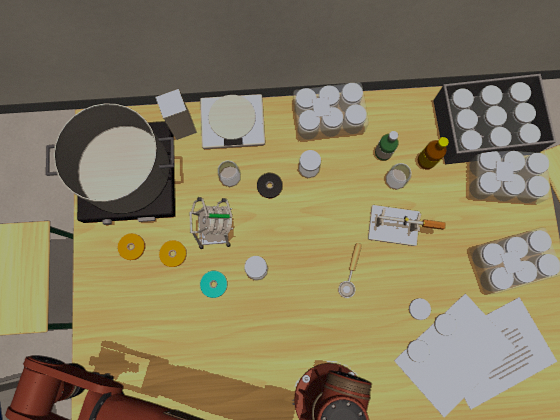

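View pics/wrist0.png

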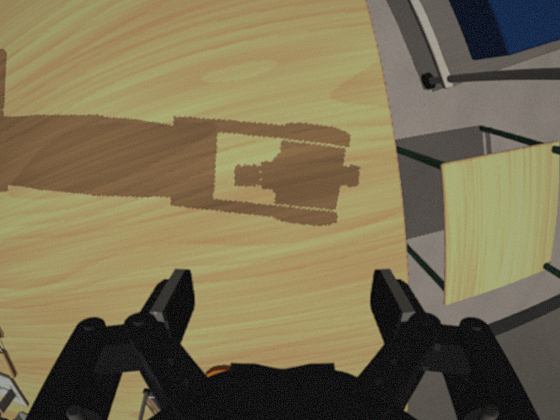

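Run:
```python
import cv2, numpy as np
a=cv2.imread('pics/top0.png'); b=cv2.imread('pics/scene0.png')
g=lambda im:np.clip(im.astype(float)*1.3,0,255).astype('uint8')
c1=cv2.resize(g(a[185:255,170:265]),(0,0),fx=8,fy=8,interpolation=cv2.INTER_CUBIC)
c2=cv2.resize(g(b[235:335,300:400]),(0,0),fx=6,fy=6,interpolation=cv2.INTER_CUBIC)
c3=cv2.resize(g(a[195:255,360:460]),(0,0),fx=8,fy=8,interpolation=cv2.INTER_CUBIC)
c4=cv2.resize(g(b[110:200,220:300]),(0,0),fx=6,fy=6,interpolation=cv2.INTER_CUBIC)
for i,c in enumerate([c1,c2,c3,c4]): print(c.shape); cv2.imwrite(f'pics/c{i}.png',c)
```

```text
(560, 760, 3)
(600, 600, 3)
(480, 800, 3)
(540, 480, 3)
```

View pics/c0.png

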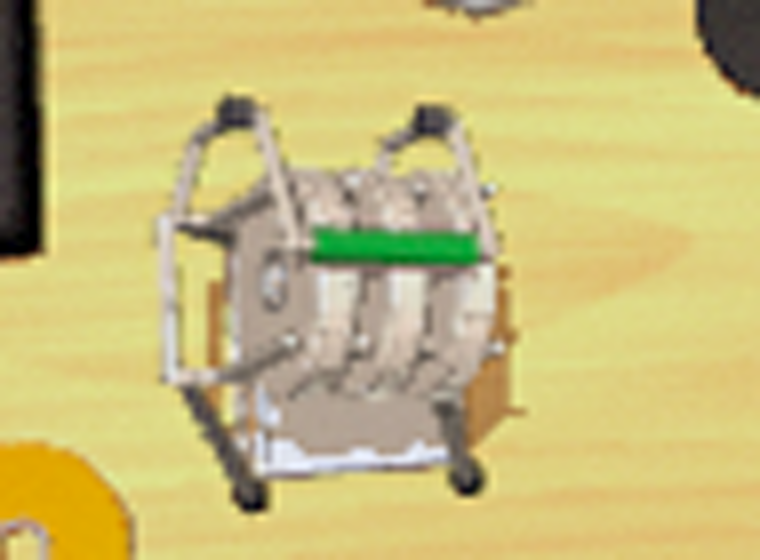

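View pics/c1.png

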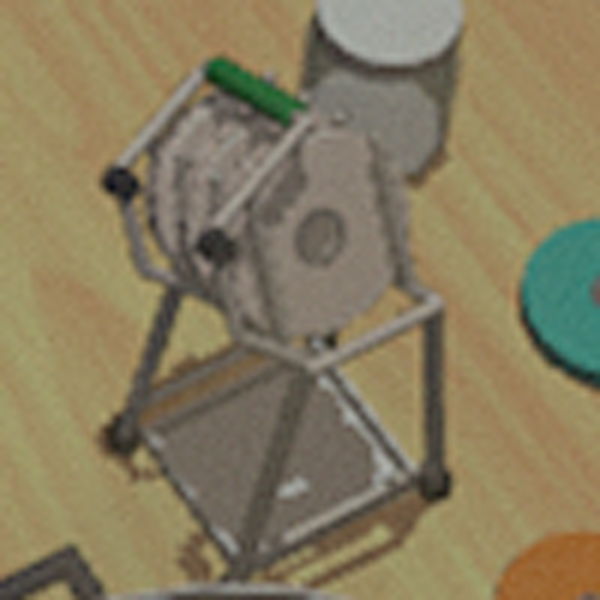

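View pics/c2.png

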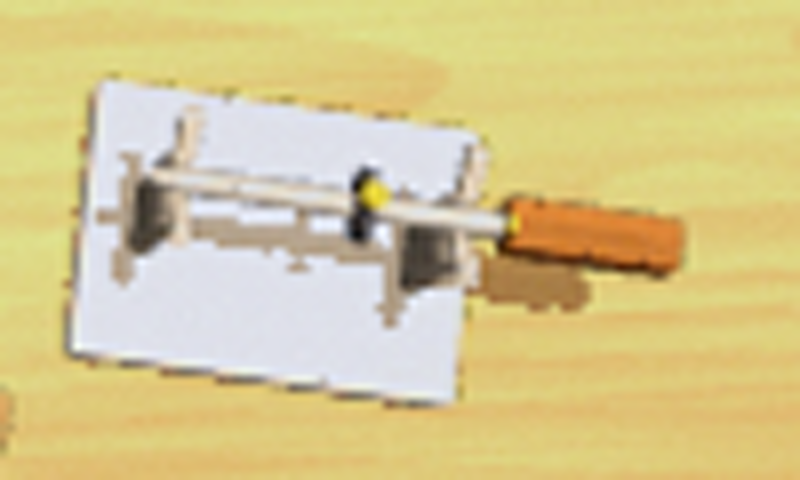

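View pics/c3.png

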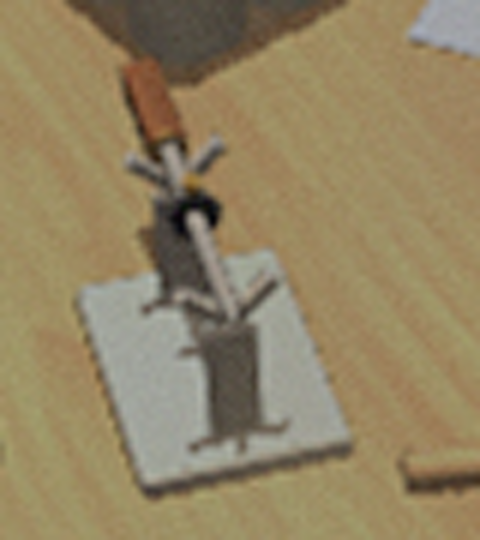

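```bash
cat > h.py <<'E'
import numpy as np, cv2
from bench import ctrl
from scipy.spatial.transform import Rotation as R
np.set_printoptions(precision=4,suppress=True)
def ray(info,px,fish=False):
    K=np.array(info['mtx']);V=np.array(info['view']);x=(px[0]-K[0,2])/K[0,0];y=(px[1]-K[1,2])/K[1,1]
    if fish:
        r=np.hypot(x,y); d=np.array([x/r*np.sin(r),y/r*np.sin(r),np.cos(r)]) if r>0 else np.array([0,0,1.])
    else: d=np.array([x,y,1.])
    d=V[:3,:3].T@d; return -V[:3,:3].T@V[:3,3], d/np.linalg.norm(d)
def plane(info,px,z,fish=False):
    o,d=ray(info,px,fish); return o+d*(z-o[2])/d[2]
def tri(rays):
    A=sum(np.eye(3)-np.outer(d,d) for o,d in rays); b=sum((np.eye(3)-np.outer(d,d))@o for o,d in rays)
    p=np.linalg.solve(A,b); return p,[np.linalg.norm((np.eye(3)-np.outer(d,d))@(p-o)) for o,d in rays]
def proj(info,P,fish=False):
    K=np.array(info['mtx']);V=np.array(info['view']);c=V[:3,:3]@np.array(P)+V[:3,3]
    if fish:
        th=np.arctan2(np.hypot(c[0],c[1]),c[2]); u=c[:2]/np.hypot(c[0],c[1])*th
    else: u=c[:2]/c[2]
    return np.array([K[0,0]*u[0]+K[0,2],K[1,1]*u[1]+K[1,2]])
E
python3 - <<'E'
from h import *
T=ctrl.camera_info('top');S=ctrl.camera_info('scene')
it=cv2.imread('pics/top0.png');is_=cv2.imread('pics/scene0.png')
def mask(im,lo,hi,roi):
    h=cv2.cvtColor(im,cv2.COLOR_BGR2HSV); m=cv2.inRange(h,np.array(lo),np.array(hi)); o=np.zeros_like(m);x0,y0,x1,y1=roi;o[y0:y1,x0:x1]=m[y0:y1,x0:x1];return o
def ends(m):
    ys,xs=np.nonzero(m);P=np.c_[xs,ys].astype(float);c=P.mean(0);u=np.linalg.svd(P-c)[2][0];t=(P-c)@u
    return c+u*(t.min()-.5),c+u*(t.max()+.5),c,len(xs)
mt=mask(it,(45,120,30),(75,255,255),(190,200,245,235)); ms=mask(is_,(45,100,20),(80,255,255),(320,235,370,265))
et=ends(mt);es=ends(ms);print(et,es)
# order by world y: top right = -y ; scene lower right=+y
lowT=max(et[:2],key=lambda p:p[0]);hiT=min(et[:2],key=lambda p:p[0])
hiS=max(es[:2],key=lambda p:p[1]);lowS=min(es[:2],key=lambda p:p[1])
c,e=tri([ray(T,et[2]),ray(S,es[2])]);print('sleeve c',c,e)
a,e1=tri([ray(T,lowT),ray(S,lowS)]);b,e2=tri([ray(T,hiT),ray(S,hiS)])
print(a,b,e1,e2,np.linalg.norm(b-a),'yaw dir',(b-a)/np.linalg.norm(b-a))
# handle
ht=mask(it,(5,150,80),(15,255,255),(418,212,450,236));hs=mask(is_,(3,110,50),(14,255,255),(235,115,255,140))
et=ends(ht);es=ends(hs);print(et,es)
c,e=tri([ray(T,et[2]),ray(S,es[2])]);print('handle c',c,e)
print('handle ends at .1', plane(T,et[0],.105),plane(T,et[1],.105),plane(T,et[2],.105))
print('tip', plane(T,(360+150/8,195+175/8),.1),'collar',plane(T,(360+352/8,195+197/8),.1))
for n,p in dict(jarL=(256,267),jarR=(230,174),jarS=(397,176),brown=(432,160),green=(387,150),jar4=(309,163),spoon=(350,270),pot=(110,155)).items(): print(n,plane(T,p,.088 if 'jar' in n else .1))
E
```

```text
(array([208.5 , 215.55]), array([229.5 , 215.55]), array([219.  , 215.55]), 80) (array([334.228 , 245.3429]), array([348.664 , 253.5953]), array([341.5, 249.5]), 64)
sleeve c [0.5261 0.2754 0.2123] [np.float64(0.0005039696219444467), np.float64(0.0005039696219443912)]
[0.5271 0.2483 0.1976] [0.5252 0.3017 0.227 ] [np.float64(0.0006257646244162779), np.float64(0.0006257646244162431)] [np.float64(0.0007133588912506212), np.float64(0.000713358891250548)] 0.06102746001274856 yaw dir [-0.0305  0.8758  0.4817]
(array([422.165 , 222.4851]), array([444.7061, 225.4834]), array([433.9685, 224.0551]), 127) (array([240.3232, 114.9253]), array([247.8081, 133.4262]), array([244.6778, 125.6889]), 90)
handle c [ 0.4786 -0.3333  0.1095] [np.float64(0.0004700547388302207), np.float64(0.0004700547388300699)]
handle ends at .1 [ 0.4859 -0.3007  0.105 ] [ 0.4726 -0.365   0.105 ] [ 0.4789 -0.3344  0.105 ]
tip [ 0.512  -0.1774  0.1   ] collar [ 0.4988 -0.2501  0.1   ]
jarL [0.3918 0.1895 0.088 ]
jarR [0.6746 0.2511 0.088 ]
jarS [ 0.6342 -0.2473  0.088 ]
brown [ 0.6732 -0.3544  0.1   ]
green [ 0.7134 -0.2235  0.1   ]
jar4 [0.6926 0.0124 0.088 ]
spoon [ 0.3636 -0.0791  0.1   ]
pot [0.7547 0.6056 0.1   ]
```

```bash
python3 -m handwheel '0 0 -8 0 1; -10 -6 -10 0.3 1; -20 -12 -10 0.6 1; -30 -18 -10 0.9 1; -40 -24 -10 1.2 1; -45.8 -26.5 -10 1.32 1; -45.8 -26.5 -10 1.32 1; -45.8 -26.5 -10 1.32 1; -45.8 -26.5 -10 1.32 1; -45.8 -26.5 -10 1.32 1'
python3 - <<'E'
from h import *
s=ctrl.sense();print(s['t'],s['position'],R.from_rotvec(s['tcp_rot']).as_matrix(),s['q'],s['qvel'])
import pickle
i=ctrl.camera_info('wrist');im=ctrl.camera('wrist');cv2.imwrite('pics/w1.png',im);pickle.dump((i,s),open('w1.pkl','wb'))
i2=ctrl.camera_info('wrist');print(np.abs(i2['view']-i['view']).max())
E
```

```text
t: 1.4
position: [0.5276, 0.2474, 0.3301]
tcp_rot: [2.192, 2.249, -0.004]
contact_force: [-0.1, 1.3, -0.5]
finger_gap: 1.0
1.4 [0.5276 0.2474 0.3301] [[-0.026   0.9997 -0.001 ]
 [ 0.9997  0.026  -0.0025]
 [-0.0025 -0.001  -1.    ]] [ 0.3191  0.0652  1.5993 -0.0021  1.4788  0.2933] [-0.372   0.1976 -0.215   0.0238  0.0296 -0.3884]
0.002674958106908345
```

View pics/w1.png

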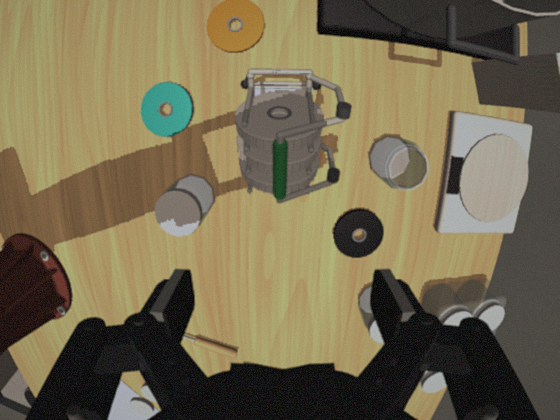

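```bash
cat > snap.py <<'E'
import sys,pickle
from h import *
n=sys.argv[1]
s=ctrl.sense();i=ctrl.camera_info('wrist');im=ctrl.camera('wrist');cv2.imwrite(f'pics/{n}.png',im);pickle.dump((i,s),open(n+'.pkl','wb'))
Rm=R.from_rotvec(s['tcp_rot']).as_matrix()
print(s['t'],'pos',s['position'],'x',Rm[:,0],'y',Rm[:,1],'qv',np.abs(s['qvel']).max(),'F',s['contact_force'],'gap',s['finger_gap'])
if len(sys.argv)>2:
    x0,y0,x1,y1,f=map(int,sys.argv[2:7]); c=cv2.resize(im[y0:y1,x0:x1],(0,0),fx=f,fy=f,interpolation=cv2.INTER_CUBIC); cv2.imwrite(f'pics/{n}c.png',np.clip(c*1.6,0,255).astype('uint8'))
E
python3 snap.py w2 215 55 365 205 4
python3 -m handwheel '0 -6 0 0 1; 0 -6 0 0 1; 0 -6 0 0 1;0 -6 0 0 1' >/dev/null; python3 snap.py w3 225 60 405 210 4
python3 -m handwheel '0 10 0 0 1; 0 10 0 0 1; 0 10 0 0 1;0 10 0 0 1;0 10 0 0 1' >/dev/null; python3 snap.py w4 160 60 340 210 4
```

```text
1.45 pos [0.5299 0.2451 0.33  ] x [-0.024   0.9997 -0.0051] y [0.9997 0.024  0.0014] qv 0.07565101447628016 F [ 1.2012 -1.5613  0.9958] gap 0.99845217295681
2.0 pos [0.4687 0.2463 0.3308] x [-0.0247  0.9997 -0.0025] y [0.9997 0.0247 0.0008] qv 0.006329600765922865 F [1.0107 0.5049 0.5737] gap 0.9968605295904287
2.675 pos [0.5681 0.2489 0.3312] x [-0.025   0.9997 -0.0023] y [0.9997 0.025  0.0007] qv 0.009569692156948742 F [-0.0533  1.2605 -0.7472] gap 0.9979211918928418
```

View pics/w2c.png

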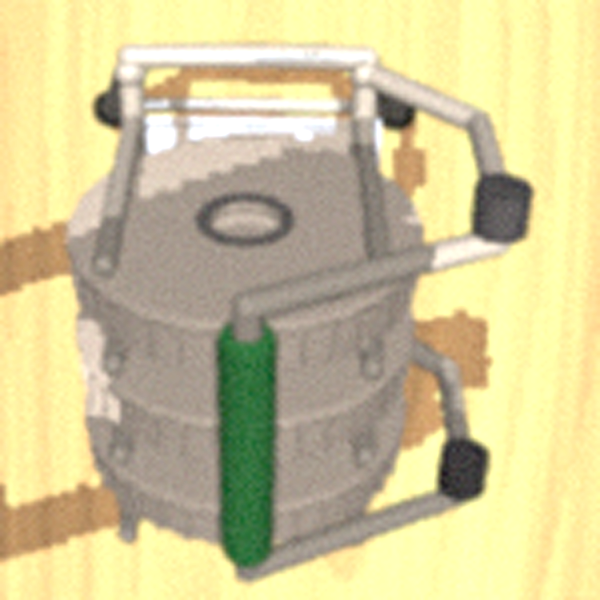

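View pics/w3c.png

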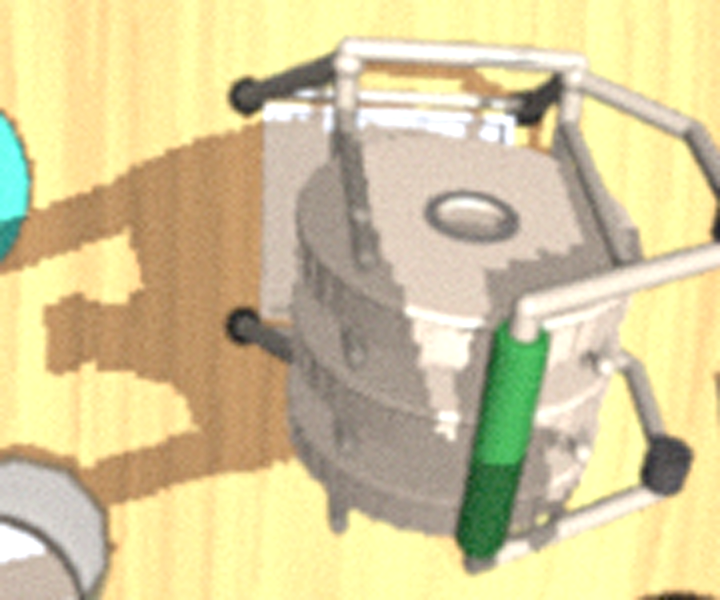

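View pics/w4c.png

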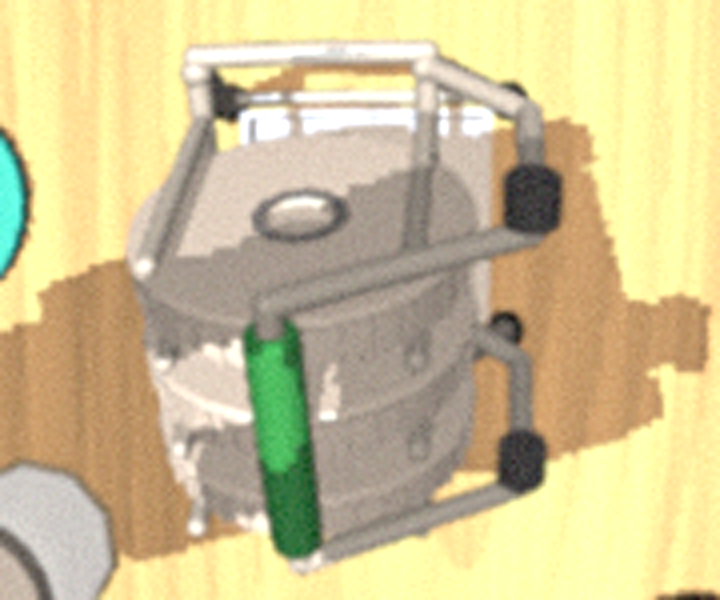

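Run:
```python
from h import *
import pickle
W={n:(pickle.load(open(n+'.pkl','rb'))[0],cv2.imread(f'pics/{n}.png')) for n in ['w2','w3','w4']}
E={}
for n,(i,im) in W.items():
    h=cv2.cvtColor(im,cv2.COLOR_BGR2HSV);m=cv2.inRange(h,np.array([50,120,25]),np.array([75,255,255]))
    m[:130]=0;m[210:]=0
    k,l,st,ce=cv2.connectedComponentsWithStats(m);j=1+np.argmax(st[1:,4]);ys,xs=np.nonzero(l==j)
    P=np.c_[xs,ys].astype(float);c=P.mean(0);u=np.linalg.svd(P-c)[2][0];u*=-np.sign(u[1]);t=(P-c)@u
    # trim half width effects
    E[n]=(c+u*(t.min()-.5),c,c+u*(t.max()+.5));print(n,E[n],len(xs))
for k,nm in enumerate(['low','mid','high']):
    p,e=tri([ray(W[n][0],E[n][k],True) for n in W]);print(nm,p,np.array(e)*1e3)
    if k==0:a=p
    if k==2:print(np.linalg.norm(p-a),(p-a)/np.linalg.norm(p-a),(p+a)/2)
def T(d,nm):
    p,e=tri([ray(W[n][0],d[n],True) for n in d]);print(nm,p,np.array(e)*1e3);return p
T(dict(w2=(276.2,109.8),w3=(343.2,113.8),w4=(234.8,113.5)),'hole3top')
u=T(dict(w2=(340.5,107),w4=(293.2,110)),'hingeU')
l=T(dict(w2=(331,172.8),w3=(391.8,176.2),w4=(290.5,175.5)),'hingeL')
print((u-l)/np.linalg.norm(u-l),(u+l)/2)
```

```text
w2 (array([276.3246, 195.5015]), array([276.2587, 165.9365]), array([276.1954, 137.4884])) 630
w3 (array([343.6382, 198.8529]), array([349.7429, 169.6222]), array([355.6254, 141.4552])) 630
w4 (array([234.3328, 198.4606]), array([230.5663, 169.8123]), array([226.8904, 141.8527])) 618
low [0.5259 0.2463 0.1947] [0.0595 0.2381 0.1858]
mid [0.5256 0.2767 0.2119] [0.0279 0.1201 0.112 ]
high [0.5253 0.3021 0.2272] [0.2369 0.3929 0.1665]
0.06463206803831714 [-0.0092  0.864   0.5034] [0.5256 0.2742 0.211 ]
hole3top [0.5241 0.3219 0.1755] [0.2519 0.1103 0.1419]
hingeU [0.5761 0.3268 0.2109] [0.0638 0.0638]
hingeL [0.5768 0.2646 0.176 ] [0.2538 0.3272 0.0909]
[-0.0091  0.8717  0.4899] [0.5764 0.2957 0.1934]
```

```bash
python3 -m handwheel '2.8 -4.2 4 0.015 -0.29; 2.8 -4.2 8 0.015 -0.29; 2.8 -4.2 10 0.015 -0.29; 2.8 -4.2 11 0.015 -0.29; 2.8 -4.2 11 0.015 -0.29' 25; python3 snap.py w5 200 150 400 300 4
```

```text
t: 3.35
position: [0.526, 0.2754, 0.2215]
tcp_rot: [2.209, 2.23, -0.001]
contact_force: [1.0, -0.4, -0.3]
finger_gap: 0.354
3.35 pos [0.526  0.2754 0.2215] x [-0.0096  1.     -0.0022] y [1.     0.0096 0.0014] qv 0.02772917908138101 F [ 1.0304 -0.4241 -0.2621] gap 0.3536695114903476
```

View pics/w5.png

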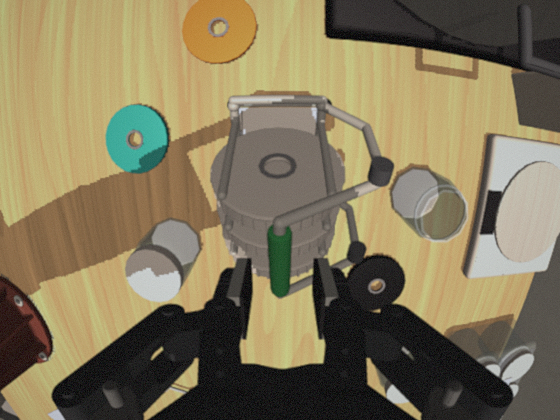

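```bash
python3 -m handwheel '0 0 1 0 -0.29; 0 0 1.75 0 -0.29; 0 0 1.75 0 -0.29; 0 0 1.75 0 -1; 0 0 1.75 0 -1; 0 0 1.75 0 -1; 0 0 1.75 0 -1' 30; python3 snap.py w6
```

```text
t: 4.28
position: [0.5247, 0.2756, 0.2049]
tcp_rot: [2.21, 2.232, -0.004]
contact_force: [-5.8, -1.6, 2.4]
finger_gap: 0.126
4.275 pos [0.5247 0.2756 0.2049] x [-0.0099  0.9999 -0.0022] y [ 1.      0.0098 -0.0015] qv 0.0012074001928113578 F [-5.7821 -1.5673  2.4488] gap 0.1261553967286104
```

View pics/w6.png

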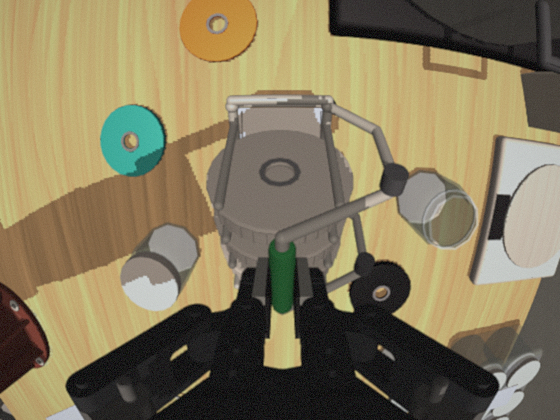

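```bash
python3 -m handwheel '-0.3 0.35 -0.53 0 -1; -0.61 0.74 -1.05 0 -1; -0.86 1.25 -1.5 0 -1; -1.1 1.75 -1.91 0 -1; -1.3 2.35 -2.25 0 -1; -1.46 2.98 -2.53 0 -1; -1.56 3.65 -2.72 0 -1; -1.65 4.35 -2.87 0 -1' 30; python3 snap.py w7
```

```text
t: 5.32
position: [0.5695, 0.258, 0.236]
tcp_rot: [2.208, 2.23, -0.006]
contact_force: [-4.0, -4.5, 5.7]
finger_gap: 0.118
5.325 pos [0.5695 0.258  0.236 ] x [-0.0097  0.9999 -0.0049] y [ 1.      0.0097 -0.0001] qv 0.13429735676426793 F [-4.0217 -4.509   5.6919] gap 0.11787602974819902
```

View pics/w7.png

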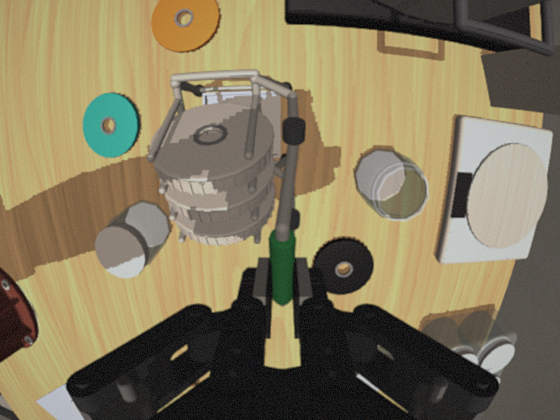

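```bash
python3 -m handwheel '0 0.7 -0.03 0 -1; -0.02 1.42 -0.02 0 -1; 0.06 2.1 0.1 0 -1; 0.14 2.8 0.25 0 -1; 0.3 3.4 0.45 0 -1; 0.45 4.0 0.75 0 -1;  0.45 4.0 0.75 0 -1; 0.45 4.0 0.75 0 -0.6; 0.45 4.0 0.75 0 -0.4;0.45 4.0 0.75 0 -0.4' 30; python3 snap.py w8
```

```text
t: 6.62
position: [0.61, 0.2632, 0.2284]
tcp_rot: [2.208, 2.23, -0.004]
contact_force: [-0.1, -0.5, -0.5]
finger_gap: 0.303
6.625 pos [0.61   0.2632 0.2284] x [-0.0097  0.9999 -0.0041] y [1.     0.0097 0.0008] qv 0.0052095373973829314 F [-0.1089 -0.4985 -0.4581] gap 0.3028414093250825
```

View pics/w8.png

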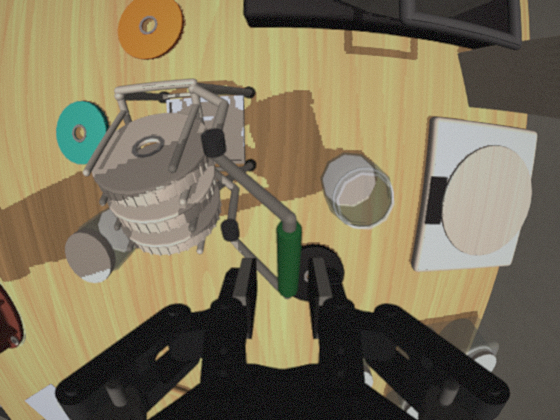

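```bash
python3 -m handwheel '0 0 -6 0 -0.2; -2 -1 -9 0 0; -8 -2 -9 0.05 0; -14 -3.5 -9 0.1 0; -20 -5 -9 0.15 0; -26 -6 -9 0.22 0; -32 -7.5 -9 0.22 0; -38 -9 -9 0.22 0; -44 -10.5 -9 0.22 0; -50 -11.5 -8 0.22 0' 30
python3 - <<'E'
from h import *
s=ctrl.sense();M=R.from_rotvec(s['tcp_rot']).as_matrix();print(M.T@(np.array([.474,-.36,.26])-s['position'])*100,M[:,0])
E
```

```text
t: 7.92
position: [0.4996, -0.2395, 0.3119]
tcp_rot: [2.437, 1.972, -0.0]
contact_force: [0.7, -0.8, 0.3]
finger_gap: 0.498
[-12.2983  -0.0176   5.2412] [ 0.2088  0.9779 -0.0044]
```

```bash
python3 -m handwheel '-6 0 2 0 0; -12.3 0 5 0 0; -12.3 0 5 0 0; -12.3 0 5 0 0' 30; python3 snap.py w9 200 60 360 180 5;python3 -m handwheel '0 -6 0 0 0; 0 -6 0 0 0;0 -6 0 0 0;0 -6 0 0 0' 30 >/dev/null; python3 snap.py w10 240 60 400 180 5
```

```text
t: 8.43
position: [0.4739, -0.3598, 0.2619]
tcp_rot: [2.439, 1.971, 0.001]
contact_force: [-0.1, 0.1, 0.9]
finger_gap: 0.502
8.425 pos [ 0.4739 -0.3598  0.2619] x [ 0.2099  0.9777 -0.0029] y [ 0.9777 -0.2099  0.0044] qv 0.03377994522169722 F [-0.0865  0.0556  0.9006] gap 0.5022240483687173
8.975 pos [ 0.4176 -0.3469  0.2641] x [ 0.2069  0.9783 -0.0052] y [ 0.9783 -0.2069  0.0086] qv 0.012716302855466013 F [ 0.9333 -0.2241  0.7049] gap 0.5012265337025459
```

View pics/w9.png

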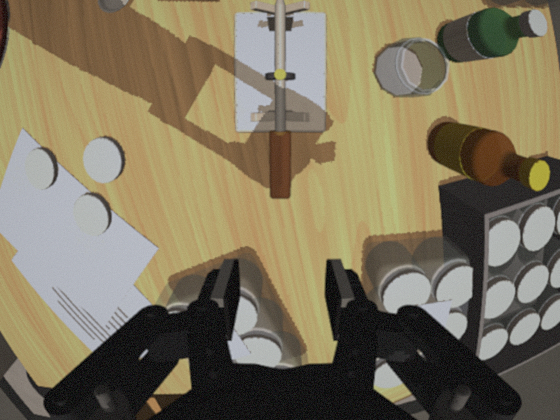

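View pics/w10.png

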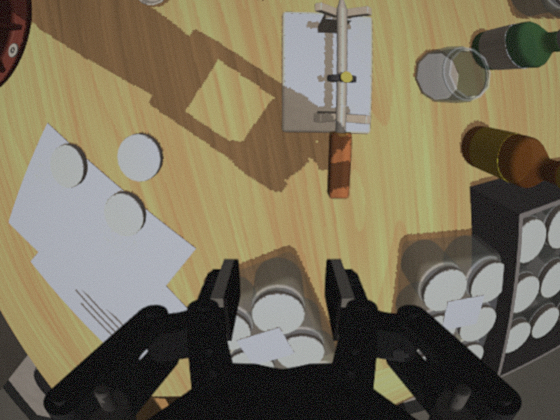

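Run:
```python
from h import *
import pickle
W={n:(pickle.load(open(n+'.pkl','rb'))[0],cv2.imread(f'pics/{n}.png')) for n in ['w9','w10']}
E={}
for n,(i,im) in W.items():
    h=cv2.cvtColor(im,cv2.COLOR_BGR2HSV);m=cv2.inRange(h,np.array([3,130,40]),np.array([14,255,255]))
    m[:125]=0;m[205:]=0;m[:,:255]=0;m[:,370:]=0
    k,l,st,ce=cv2.connectedComponentsWithStats(m);j=1+np.argmax(st[1:,4]);ys,xs=np.nonzero(l==j)
    P=np.c_[xs,ys].astype(float);c=P.mean(0);u=np.linalg.svd(P-c)[2][0];u*=-np.sign(u[1]);t=(P-c)@u
    E[n]=(c+u*(t.min()-.5),c,c+u*(t.max()+.5));print(n,E[n],len(xs))
q=[]
for k in range(3):
    p,e=tri([ray(W[n][0],E[n][k],True) for n in W]);print(p,np.array(e)*1e3);q.append(p)
print('len',np.linalg.norm(q[2]-q[0]),(q[2]-q[0])/np.linalg.norm(q[2]-q[0]))
for k in range(3): print('w9 plane .11',plane(W['w9'][0],E['w9'][k],.11,True),'.1',plane(W['w9'][0],E['w9'][k],.1,True))
for px in [(239,285),(245,290),(380,270),(400,262),(405,290)]: print(px,plane(W['w9'][0],px,.09,True))
# collar
print('collar w9',plane(W['w9'][0],(280,72.5),.114,True),'w10',plane(W['w10'][0],(342,75),.114,True))
T=ctrl.camera_info('top')
for px in [(475,275),(500,300),(476,245),(480,160),(472,190)]: print(px,plane(T,px,.09))
```

```text
w9 (array([279.6283, 197.5257]), array([279.779 , 164.5556]), array([279.9347, 130.4723])) 1276
w10 (array([338.2946, 197.7573]), array([339.4307, 165.5024]), array([340.6036, 132.2039])) 1256
[ 0.4717 -0.3652  0.1084] [0.1788 0.1788]
[ 0.4784 -0.3347  0.1048] [0.2095 0.2095]
[ 0.4854 -0.3034  0.1031] [0.2547 0.2547]
len 0.06350270303825754 [ 0.2155  0.9729 -0.0839]
w9 plane .11 [ 0.4718 -0.3646  0.11  ] .1 [ 0.4712 -0.3675  0.1   ]
w9 plane .11 [ 0.4787 -0.3335  0.11  ] .1 [ 0.4783 -0.3354  0.1   ]
w9 plane .11 [ 0.4856 -0.3026  0.11  ] .1 [ 0.4854 -0.3034  0.1   ]
(239, 285) [ 0.4029 -0.4622  0.09  ]
(245, 290) [ 0.4079 -0.4702  0.09  ]
(380, 270) [ 0.5647 -0.4792  0.09  ]
(400, 262) [ 0.5896 -0.4749  0.09  ]
(405, 290) [ 0.5944 -0.5163  0.09  ]
collar w9 [ 0.4967 -0.2513  0.114 ] w10 [ 0.4946 -0.251   0.114 ]
(475, 275) [ 0.3253 -0.4379  0.09  ]
(500, 300) [ 0.2501 -0.4991  0.09  ]
(476, 245) [ 0.4114 -0.4531  0.09  ]
(480, 160) [ 0.666  -0.5016  0.09  ]
(472, 190) [ 0.5756 -0.4646  0.09  ]
```

View pics/w9c.png

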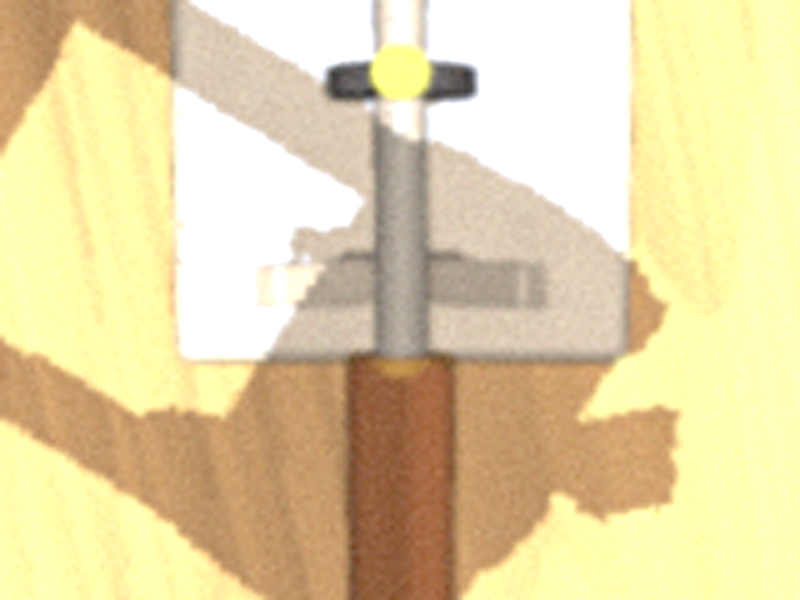

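Run:
```python
from h import *
s=ctrl.sense();M=R.from_rotvec(s['tcp_rot']).as_matrix();print(M.T@(np.array([.475,-.3496,.088])-s['position'])*100,s['position'])
```

```text
[ 1.0182  5.5475 17.6227] [ 0.4174 -0.3469  0.2638]
```

```bash
python3 -m handwheel '1 5.5 3 0.007 0; 1 5.55 8 0.007 0; 1 5.55 12 0.007 0; 1 5.55 13 0.007 0; 1 5.55 13 0.007 0' 20; python3 snap.py w11 200 150 360 300 4;python3 - <<'E'
from h import *
s=ctrl.sense();M=R.from_rotvec(s['tcp_rot']).as_matrix();print(M.T@(np.array([.475,-.3496,.088])-s['position'])*100,s['position'])
E
```

```text
t: 9.65
position: [0.4752, -0.3497, 0.1344]
tcp_rot: [2.44, 1.964, 0.002]
contact_force: [-0.1, 0.2, 0.6]
finger_gap: 0.5
9.65 pos [ 0.4752 -0.3497  0.1344] x [ 0.2137  0.9769 -0.0048] y [ 0.9769 -0.2137  0.008 ] qv 0.03414703855585631 F [-0.0842  0.1866  0.5561] gap 0.49971609778718035
[ 0.0926 -0.1488  4.7856] [ 0.4758 -0.3504  0.1359]
```

View pics/w11.png

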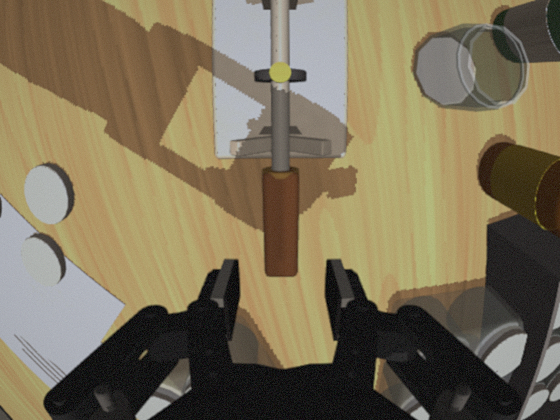

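```bash
python3 -m handwheel '0.05 0 2.5 0 0; 0.05 0 4.7 0 0; 0.05 0 4.7 0 0; 0.05 0 4.7 0 -1; 0.05 0 4.7 0 -1; 0.05 0 4.7 0 -1; 0.05 0 4.7 0 -1;0.05 0 4.7 0 -1' 20; python3 snap.py w12
```

```text
t: 10.7
position: [0.476, -0.3509, 0.0893]
tcp_rot: [2.437, 1.962, 0.001]
contact_force: [-4.6, -1.8, 2.8]
finger_gap: 0.229
10.7 pos [ 0.476  -0.3509  0.0893] x [ 0.2134  0.9769 -0.0074] y [ 0.9769 -0.2134  0.01  ] qv 0.00470323389082997 F [-4.6043 -1.8154  2.7885] gap 0.22855979523991862
```

View pics/w12.png

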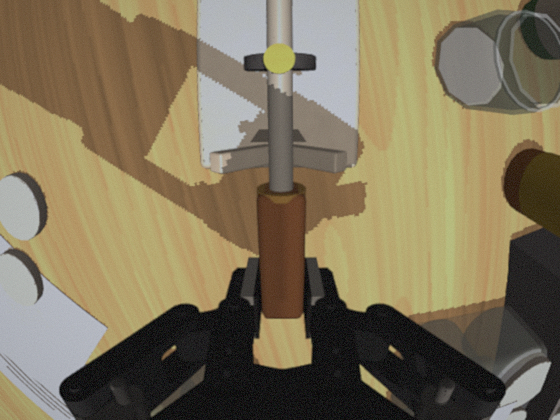

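```bash
python3 -m handwheel '0 0 0.3 0 -1; 0 0 0.65 0 -1; 0.02 0 1.0 0 -1; 0.07 0 1.33 0 -1; 0.13 0 1.65 0 -1; 0.21 0 1.97 0 -1;0.21 0 1.97 0 -1' 20; python3 snap.py w13
```

```text
t: 11.62
position: [0.4765, -0.3488, 0.0689]
tcp_rot: [2.438, 1.963, 0.001]
contact_force: [-4.6, -1.5, 0.9]
finger_gap: 0.23
11.625 pos [ 0.4765 -0.3488  0.0689] x [ 0.2135  0.9769 -0.0071] y [ 0.9769 -0.2134  0.0096] qv 0.005300516294336876 F [-4.5533 -1.5322  0.9155] gap 0.22951667554338603
```

View pics/w13.png

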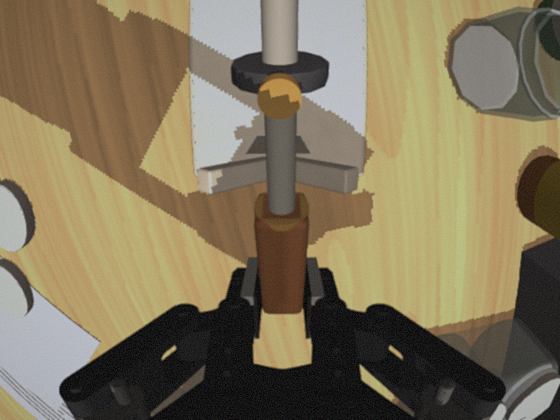

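```bash
python3 -m handwheel '0.09 0 0.3 0 -1; 0.2 0 0.6 0 -1; 0.35 0 0.93 0 -1; 0.35 0 0.93 0 -1' 20;  python3 -m handwheel '0 0 0 0 -1; 0 0 0 0 -1; 0 0 0 0 -1' 120; python3 snap.py w14;  python3 - <<'E'
from h import *
b=ctrl.camera('scene');cv2.imwrite('pics/s14.png',b)
cv2.imwrite('pics/s14c.png',cv2.resize(b[60:220,180:340],(0,0),fx=4,fy=4,interpolation=cv2.INTER_CUBIC))
E
```

```text
t: 12.18
position: [0.4772, -0.3455, 0.0594]
tcp_rot: [2.438, 1.963, 0.001]
contact_force: [-4.9, -2.6, 1.3]
finger_gap: 0.229
t: 12.55
position: [0.4772, -0.3456, 0.0596]
tcp_rot: [2.438, 1.963, 0.0]
contact_force: [-4.7, -1.0, 2.8]
finger_gap: 0.207
12.55 pos [ 0.4772 -0.3456  0.0596] x [ 0.2135  0.9769 -0.0074] y [ 0.9769 -0.2134  0.0096] qv 0.0018548435663861928 F [-4.653  -1.0404  2.8358] gap 0.20675944228823862
```

View pics/w14.png

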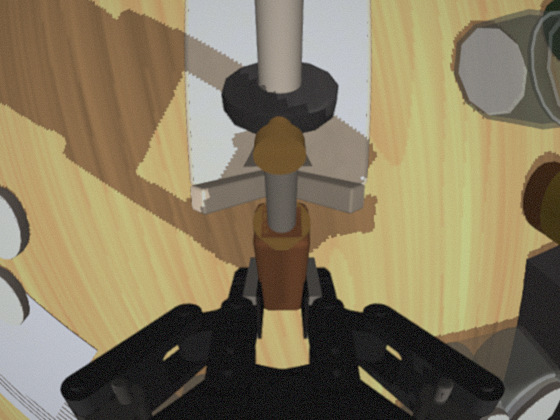

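View pics/s14c.png

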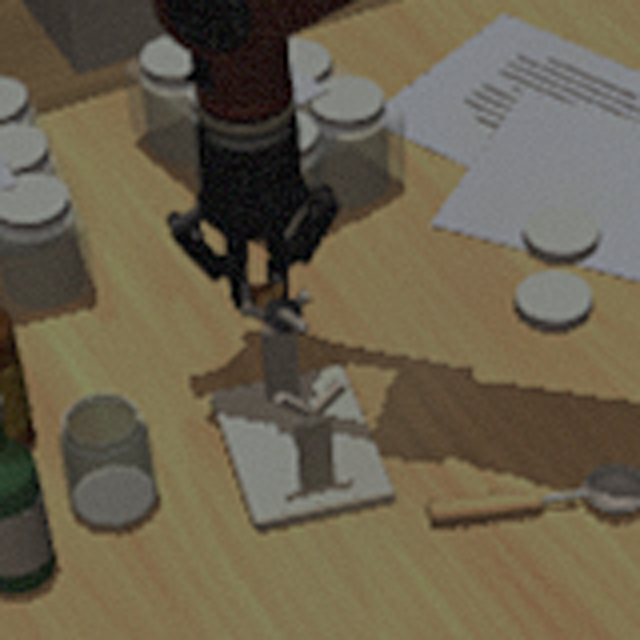

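```bash
python3 -m handwheel '0 0 -3 0 -1; 0 0 -8 0 -1; 0 0 -12 0 -1; 0 0 -12 0 -1; 0 0 -12 0 -1' 120; python3 snap.py w15 200 0 360 160 4;  python3 - <<'E'
from h import *
b=ctrl.camera('scene');cv2.imwrite('pics/s15.png',b)
cv2.imwrite('pics/s15c.png',np.clip(1.7*cv2.resize(b[60:200,200:340],(0,0),fx=4,fy=4,interpolation=cv2.INTER_CUBIC),0,255).astype('uint8'))
b=ctrl.camera('top');cv2.imwrite('pics/t15.png',b)
cv2.imwrite('pics/t15c.png',np.clip(1.3*cv2.resize(b[170:290,350:500],(0,0),fx=5,fy=5,interpolation=cv2.INTER_CUBIC),0,255).astype('uint8'))
E
```

```text
t: 13.28
position: [0.4764, -0.3436, 0.1783]
tcp_rot: [2.439, 1.963, 0.002]
contact_force: [-0.4, 0.4, -1.4]
finger_gap: 0.206
13.275 pos [ 0.4764 -0.3436  0.1783] x [ 0.2136  0.9769 -0.0058] y [ 0.9769 -0.2136  0.0095] qv 0.0276136608839684 F [-0.4332  0.386  -1.4281] gap 0.20634039444231225
```

View pics/w15.png

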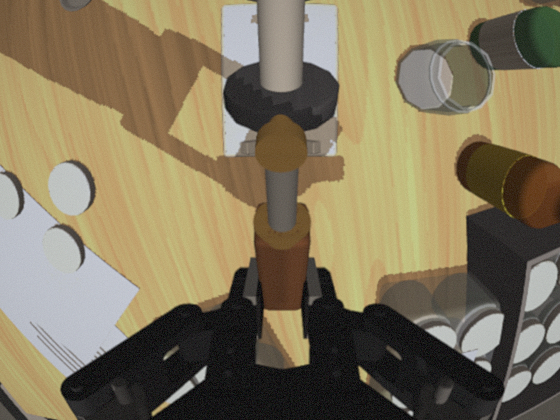

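View pics/s15c.png

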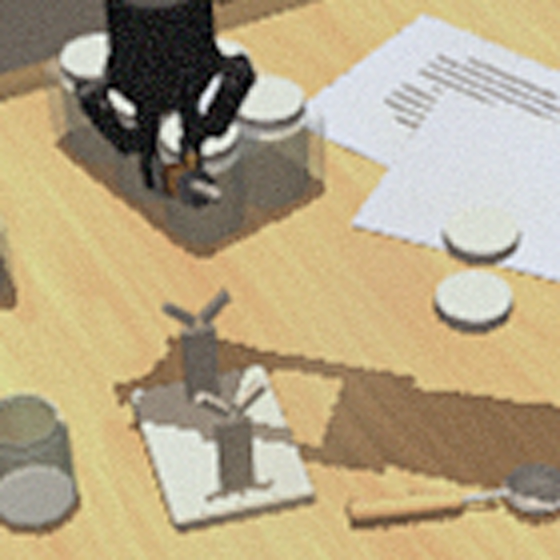

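View pics/t15c.png

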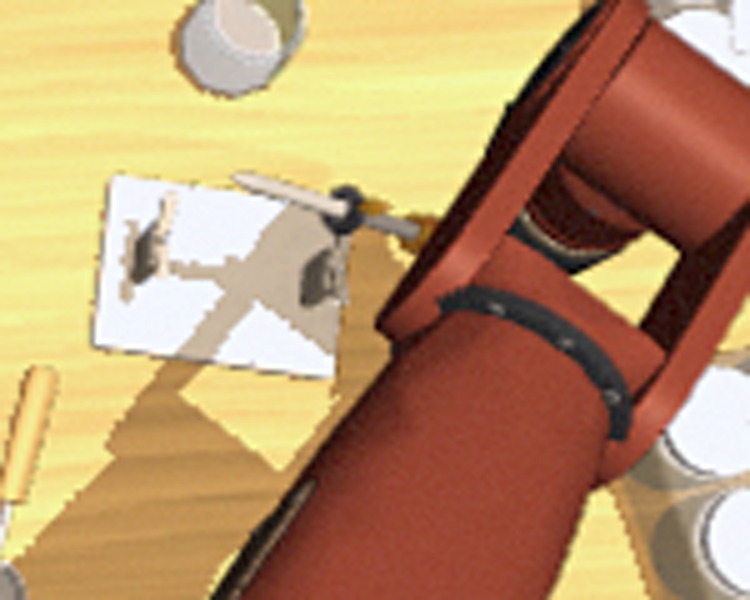

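Run:
```python
import cv2,numpy as np
im=cv2.imread('pics/w15.png');c=cv2.resize(im[0:320,210:350],(0,0),fx=2.5*1,fy=2.5,interpolation=cv2.INTER_CUBIC)
c=np.clip(c*1.8,0,255).astype('uint8')
a=cv2.resize(im[190:315,220:340],(0,0),fx=5,fy=4.6,interpolation=cv2.INTER_CUBIC);cv2.imwrite('pics/w15a.png',np.clip(a*2.,0,255).astype('uint8'))
b=cv2.resize(im[0:140,200:360],(0,0),fx=4,fy=4,interpolation=cv2.INTER_CUBIC);cv2.imwrite('pics/w15b.png',np.clip(b*2.,0,255).astype('uint8'))
```

```text
(no output)
```

View pics/w15a.png

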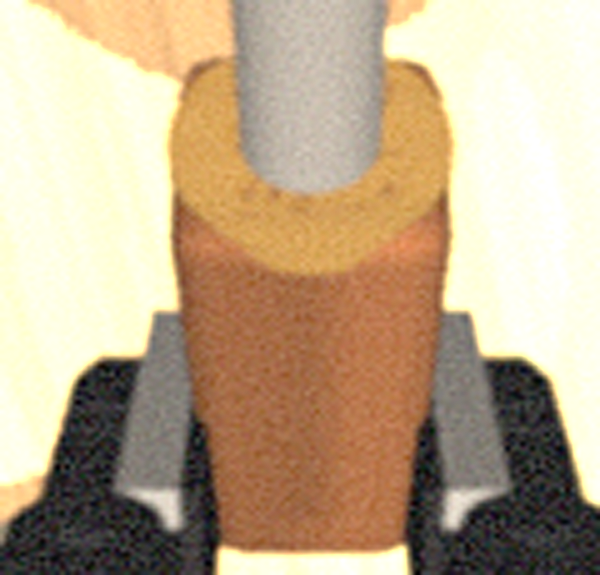

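View pics/w15b.png

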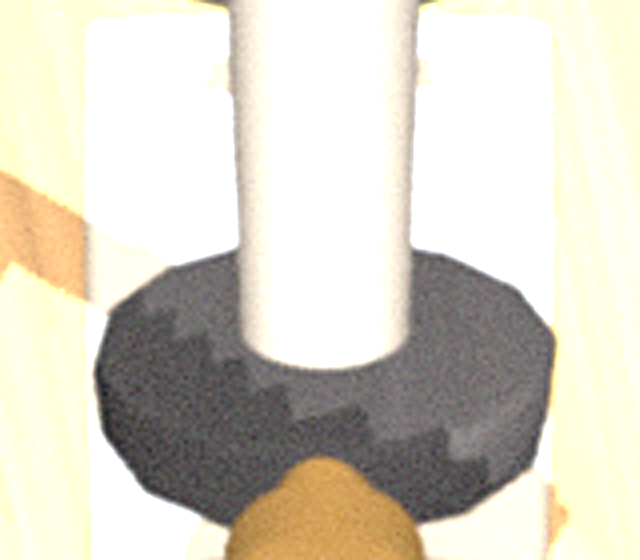

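Run:
```python
from h import *
import pickle
i,s=pickle.load(open('w15.pkl','rb'));M=R.from_rotvec(s['tcp_rot']).as_matrix();p=np.array(s['position'])
def pt(l,r,hw):
    o,a=ray(i,l,True);_,b=ray(i,r,True);ang=np.arccos(a@b);d=(a+b)/np.linalg.norm(a+b)
    P=o+d*hw/np.tan(ang/2);return M.T@(P-p)*1e3
o,_=ray(i,(1,1),True);print('cam in tool',M.T@(o-p)*1e3)
C=pt((200+96/4,91),(200+555/4,91),14.0)
F=pt((220+172/5,219),(220+450/5,219),10.0)
S1=pt((200+232/4,10),(200+416/4,10),5.0)
S2=pt((200+243/4,80),(200+411/4,80),5.0)
print(C,F,S1,S2)
d=C-F;print(np.linalg.norm(d),np.degrees(np.arctan2(-d[2],d[0])),np.degrees(np.arctan2(d[1],d[0])))
# yaw of shaft in tool frame
```

```text
cam in tool [  83.469     0.526  -144.0927]
[ 3442.3593  -124.6735 80112.0569] [-40545.9828     78.2104 109265.4486] [21452.4633  -181.568  71949.6625] [ 5832.5879   -31.9835 79033.9135]
52772.48959904304 33.53453366385299 -0.2642588817512445
```

Run:
```python
from h import *
import pickle
i,s=pickle.load(open('w15.pkl','rb'));M=R.from_rotvec(s['tcp_rot']).as_matrix();p=np.array(s['position'])
T=ctrl.camera_info('top');S=ctrl.camera_info('scene')
for a in [(397.4,206),(398,206)]:
  for b in [(254,107.5),(253.5,107)]:
    P,e=tri([ray(T,a),ray(S,b)]);t=M.T@(P-p)*1e3;print(P,e,t, np.linalg.norm(t-[0,0,-12]),np.degrees(np.arctan2(-t[2]-12,t[0])))
```

```text
[ 0.5058 -0.1941  0.2829] [np.float64(0.0007506009264908732), np.float64(0.0007506009264906888)] [ 151.7129   -2.242  -105.4466] 178.19683234848017 31.630740061731398
[ 0.5062 -0.1943  0.2842] [np.float64(0.0015704145092735686), np.float64(0.001570414509273459)] [ 151.578    -1.7795 -106.7842] 178.7822812158063 32.01840233714058
[ 0.5055 -0.1956  0.2819] [np.float64(0.00034052037118997765), np.float64(0.0003405203711900246)] [ 150.1935   -2.1807 -104.4795] 176.39526730324042 31.622102281719982
[ 0.5059 -0.1958  0.2832] [np.float64(0.0011616482538499174), np.float64(0.0011616482538499217)] [ 150.0583   -1.7176 -105.8171] 176.98046399805824 32.013809281413224
```

Run:
```python
from h import *
T=ctrl.camera_info('top');S=ctrl.camera_info('scene')
print('hole3 TS',tri([ray(T,(204,220)),ray(S,(353.7,274.3))]))
print('black lid',plane(T,(270,185),.01))
s=ctrl.sense();M=R.from_rotvec(s['tcp_rot']).as_matrix();print(s['t'],M.T@(np.array([.528,.048,.13])-s['position'])*100,s['position'],s['q'])
```

```text
hole3 TS (array([0.5228, 0.323 , 0.1735]), [np.float64(0.0011641777559258796), np.float64(0.001164177755925946)])
black lid [0.6522 0.1346 0.01  ]
13.425 [39.3676 -3.2379  4.4787] [ 0.4753 -0.3432  0.1769] [-0.7446  0.1826  1.7603 -0.0011  1.1909 -0.5289]
```

```bash
python3 -m handwheel '5 0 0 0 -1; 11 0 0 0 -1; 17 0 0 0 -1; 23 -1 1 -0.06 -1; 29 -2 2 -0.12 -1; 35 -3 3 -0.2 -1; 39.4 -3.2 4.5 -0.226 -1; 39.4 -3.2 4.5 -0.226 -1; 39.4 -3.2 4.5 -0.226 -1' 120; python3 snap.py w16 ;  python3 - <<'E'
from h import *
s=ctrl.sense();M=R.from_rotvec(s['tcp_rot']).as_matrix();print(s['t'],M.T@(np.array([.5275,.0877,.0245])-s['position'])*100,s['position'],M)
b=ctrl.camera('scene');cv2.imwrite('pics/s16.png',b)
cv2.imwrite('pics/s16c.png',np.clip(1.7*cv2.resize(b[160:340,230:410],(0,0),fx=3.3,fy=3.3,interpolation=cv2.INTER_CUBIC),0,255).astype('uint8'))
b=ctrl.camera('top');cv2.imwrite('pics/t16.png',b)
cv2.imwrite('pics/t16c.png',np.clip(1.3*cv2.resize(b[160:280,190:340],(0,0),fx=5,fy=5,interpolation=cv2.INTER_CUBIC),0,255).astype('uint8'))
E
```

```text
t: 14.55
position: [0.5277, 0.0481, 0.1287]
tcp_rot: [2.204, 2.229, -0.004]
contact_force: [0.2, -0.5, -0.8]
finger_gap: 0.204
14.55 pos [0.5277 0.0481 0.1287] x [-0.0111  0.9999 -0.0064] y [0.9999 0.0112 0.0029] qv 0.027384986140151845 F [ 0.188  -0.5332 -0.8096] gap 0.20396018726682563
14.6 [ 4.0833 -0.0701 10.4502] [0.5282 0.0475 0.1293] [[-0.01    0.9999  0.0041]
 [ 0.9999  0.01   -0.0063]
 [-0.0064  0.004  -1.    ]]
```

View pics/w16.png

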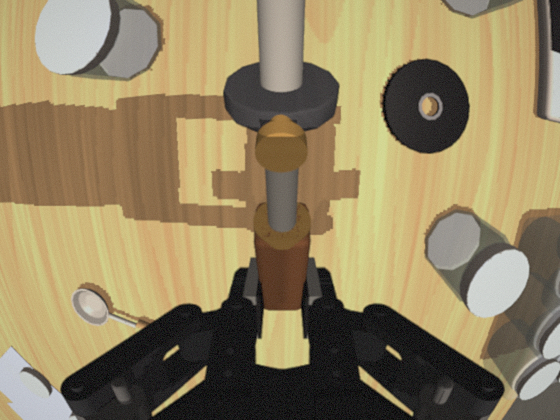

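View pics/s16c.png

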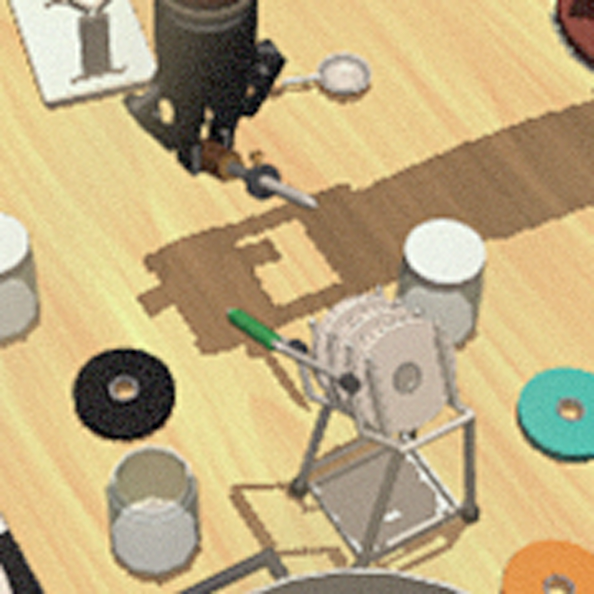

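View pics/t16c.png

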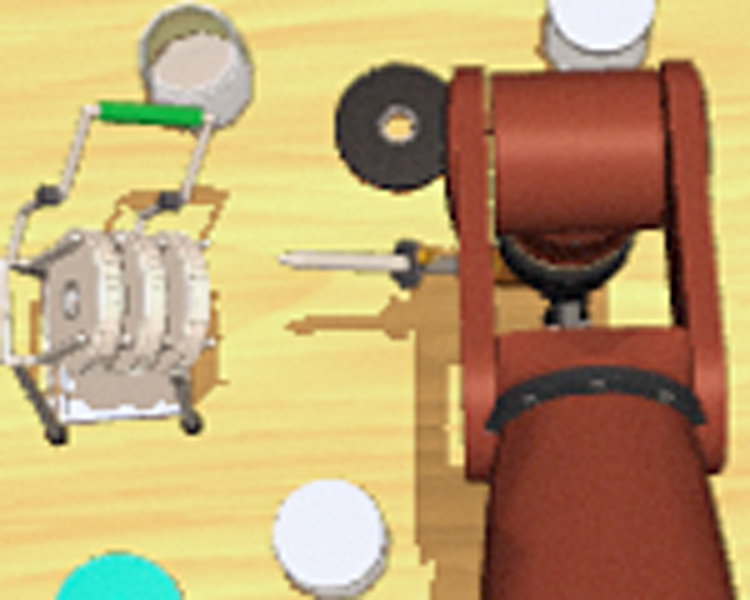

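Run:
```python
from h import *
T=ctrl.camera_info('top');S=ctrl.camera_info('scene')
tip,e=tri([ray(T,(246.6,211.8)),ray(S,(325.5,222.1))]);print('tip',tip,e)
h3,e=tri([ray(T,(204.4,219.8)),ray(S,(353.3,273.9))]);print('h3',h3,e)
c,e=tri([ray(T,(271.6,212.4)),ray(S,(309.7,214.8))]);print('collar',c,e)
d=tip-c;print(np.linalg.norm(d),np.degrees(np.arctan2(d[2],np.hypot(d[0],d[1]))),d[0]/d[1])
s=ctrl.sense();M=R.from_rotvec(s['tcp_rot']).as_matrix();p=np.array(s['position'])
t=M.T@(tip-p)*1e3;print('tip tool',t,'world off',(tip-p)*1e3)
pred=p+M@np.array([.1525,-.001,-.105]);print('pred tip',pred)
print('tilt from G',np.degrees(np.arctan2(tip[2]-p[2]-.0107,tip[1]-p[1])))
```

```text
tip [0.5258 0.2006 0.2311] [np.float64(0.0017393354776023484), np.float64(0.0017393354776023295)]
h3 [0.5232 0.3218 0.1738] [np.float64(0.0011984681180896941), np.float64(0.0011984681180897746)]
collar [0.5276 0.1342 0.1911] [np.float64(0.0015940081015367378), np.float64(0.0015940081015367934)]
0.07753477708311915 31.09058936900576 -0.026602384833823267
tip tool [ 152.9305   -0.9515 -102.1838] world off [ -2.8626 153.5505 101.2139]
pred tip [0.5257 0.2002 0.234 ]
tilt from G 30.518204774560978
```

```bash
python3 -m handwheel '0.5 0 3 0 -1; 1.5 -0.03 6 0 -1; 3 -0.06 9 0 -1; 4.5 -0.08 10.1 0 -1; 4.52 -0.08 10.1 0 -1; 4.52 -0.08 10.1 0 -1' 120; python3 snap.py w17 ;  python3 - <<'E'
from h import *
s=ctrl.sense();M=R.from_rotvec(s['tcp_rot']).as_matrix();print(s['t'],s['position'],M)
b=ctrl.camera('scene');cv2.imwrite('pics/s17.png',b)
cv2.imwrite('pics/s17c.png',np.clip(1.7*cv2.resize(b[190:310,280:400],(0,0),fx=5,fy=5,interpolation=cv2.INTER_CUBIC),0,255).astype('uint8'))
b=ctrl.camera('top');cv2.imwrite('pics/t17.png',b)
cv2.imwrite('pics/t17c.png',np.clip(1.3*cv2.resize(b[180:260,190:300],(0,0),fx=7,fy=7,interpolation=cv2.INTER_CUBIC),0,255).astype('uint8'))
E
```

```text
t: 15.45
position: [0.5295, 0.0913, 0.0301]
tcp_rot: [2.205, 2.224, 0.002]
contact_force: [0.5, 0.5, -0.3]
finger_gap: 0.206
15.45 pos [0.5295 0.0913 0.0301] x [-0.0087  0.9999 -0.0065] y [0.9999 0.0088 0.008 ] qv 0.00821814404783721 F [ 0.4645  0.4695 -0.2603] gap 0.20644100059350634
15.5 [0.5296 0.0912 0.0302] [[-0.0086  0.9999  0.0085]
 [ 0.9999  0.0086 -0.0064]
 [-0.0064  0.0085 -0.9999]]
```

View pics/s17c.png

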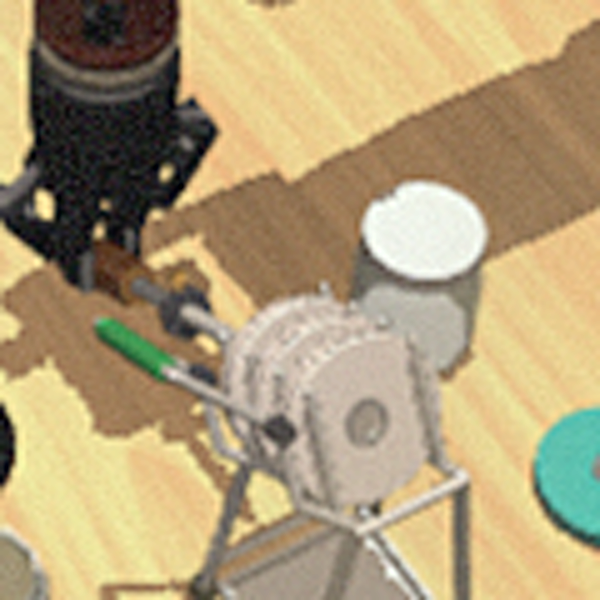

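View pics/t17c.png

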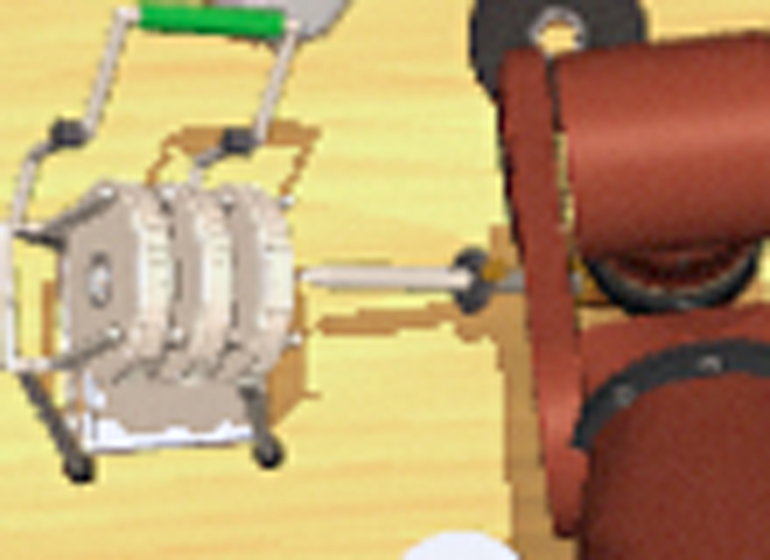

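View pics/w17.png

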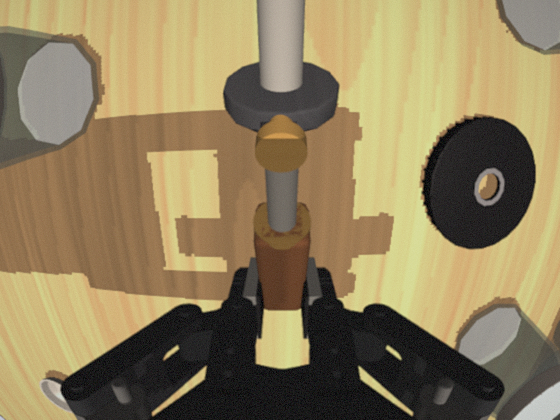

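Run:
```python
from h import *
T=ctrl.camera_info('top');S=ctrl.camera_info('scene')
print(plane(T,(233.3,219.3),.1325),plane(T,(204.1,220),.1742))
print('shaft at collar',plane(T,(190+470/7,180+277/7),.1325-.075*.5))
i=ctrl.camera_info('wrist')
```

```text
[0.5278 0.2443 0.1325] [0.5235 0.3218 0.1742]
shaft at collar [0.5293 0.1779 0.095 ]
```

```bash
python3 -m handwheel '0.1 -0.25 0.16 0 -1; 0.1 -0.25 0.16 0 -1; 0.1 -0.25 0.16 0 -1' 120
python3 - <<'E'
from h import *
s=ctrl.sense();M=R.from_rotvec(s['tcp_rot']).as_matrix();p=np.array(s['position']);print(s['t'],p,M,'tip',p+M@np.array([.1525,-.001,-.105]))
E
```

```text
t: 15.98
position: [0.5268, 0.0922, 0.0285]
tcp_rot: [2.205, 2.223, 0.002]
contact_force: [0.3, 1.1, -1.3]
finger_gap: 0.205
15.975 [0.5268 0.0922 0.0285] [[-0.0083  0.9999  0.0081]
 [ 0.9999  0.0084 -0.0063]
 [-0.0063  0.0081 -0.9999]] tip [0.5236 0.2453 0.1325]
```

```bash
python3 -m handwheel '0.6 0 -0.35 0 -1; 1.2 0 -0.7 0 -1; 1.73 0 -1.01 0 -1; 2.16 0 -1.26 0 -1; 2.6 0 -1.52 0 -1; 3.02 0 -1.77 0 -1; 3.45 0 -2.02 0 -1; 3.88 0 -2.28 0 -1; 3.88 0 -2.28 0 -1' 120
python3 - <<'E'
from h import *
s=ctrl.sense();M=R.from_rotvec(s['tcp_rot']).as_matrix();p=np.array(s['position']);print(s['t'],p,'F',s['contact_force'],s['ft_torque'],'tip',p+M@np.array([.1525,-.001,-.105]))
b=ctrl.camera('scene');cv2.imwrite('pics/s18.png',b)
cv2.imwrite('pics/s18c.png',np.clip(1.7*cv2.resize(b[190:310,280:400],(0,0),fx=5,fy=5,interpolation=cv2.INTER_CUBIC),0,255).astype('uint8'))
b=ctrl.camera('top');cv2.imwrite('pics/t18.png',b)
cv2.imwrite('pics/t18c.png',np.clip(1.3*cv2.resize(b[180:260,190:300],(0,0),fx=7,fy=7,interpolation=cv2.INTER_CUBIC),0,255).astype('uint8'))
E
python3 snap.py w18
```

```text
t: 17.1
position: [0.5265, 0.1315, 0.0513]
tcp_rot: [2.204, 2.224, 0.003]
contact_force: [-0.4, -0.2, -0.7]
finger_gap: 0.205
17.1 [0.5265 0.1315 0.0513] F [-0.4276 -0.217  -0.7322] [-0.076   0.0167  0.0175] tip [0.5232 0.2846 0.1554]
17.2 pos [0.5262 0.1311 0.051 ] x [-0.0085  0.9999 -0.0065] y [0.9999 0.0085 0.0079] qv 0.003621341167317075 F [ 0.707   0.0258 -1.3556] gap 0.20760090137922135
```

View pics/s18c.png

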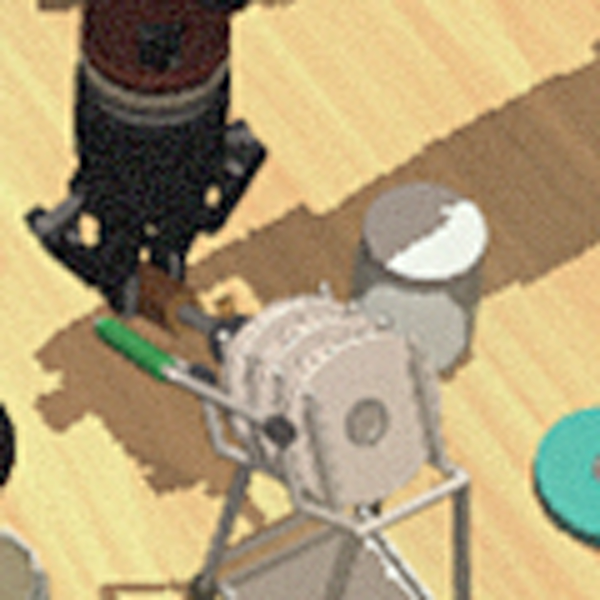

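View pics/t18c.png

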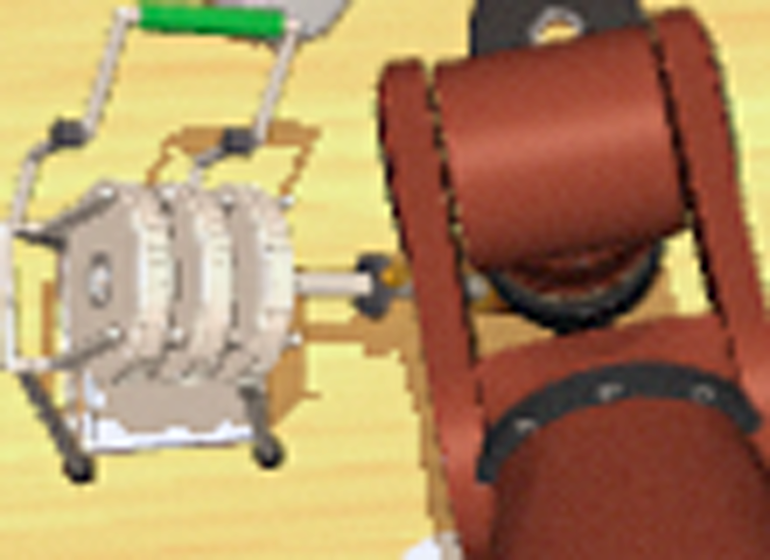

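View pics/w18.png

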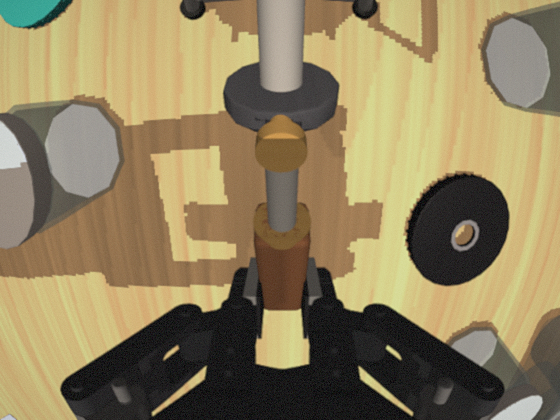

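```bash
python3 -m handwheel '0.43 0.02 -0.25 0 -1; 0.86 0.03 -0.51 0 -1; 1.3 0.04 -0.76 0 -1; 1.73 0.05 -1.01 0 -1; 2.16 0.05 -1.26 0 -1; 2.59 0.05 -1.52 0 -1; 2.59 0.05 -1.52 0 -1' 120
python3 - <<'E'
from h import *
s=ctrl.sense();M=R.from_rotvec(s['tcp_rot']).as_matrix();p=np.array(s['position']);t=p+M@np.array([.1525,-.001,-.105]);print(s['t'],p,'F',s['contact_force'],s['ft_torque'],'tip',t,'n',-.5*t[1]+.866*t[2])
b=ctrl.camera('scene');cv2.imwrite('pics/s19.png',b)
cv2.imwrite('pics/s19c.png',np.clip(1.7*cv2.resize(b[190:310,280:400],(0,0),fx=5,fy=5,interpolation=cv2.INTER_CUBIC),0,255).astype('uint8'))
a=cv2.imread('pics/s18.png');d=cv2.absdiff(a,b)[230:300,320:395].max(2);print(d.max(),(d>40).sum())
E
```

```text
t: 18.12
position: [0.5265, 0.1574, 0.0663]
tcp_rot: [2.204, 2.224, 0.002]
contact_force: [0.8, 0.3, -1.1]
finger_gap: 0.206
18.125 [0.5265 0.1574 0.0663] F [ 0.8446  0.2876 -1.0766] [-0.028  -0.0082 -0.0594] tip [0.5233 0.3106 0.1703] n -0.007795753434841596
142 566
```

View pics/s19c.png

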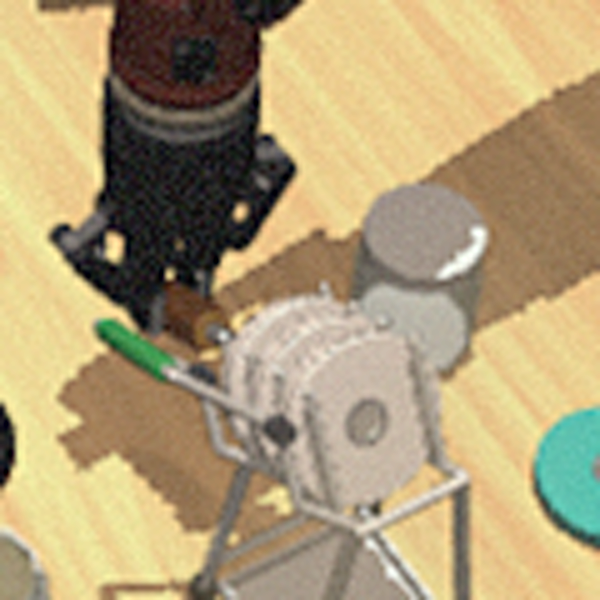

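```bash
python3 -m handwheel '0.43 0 -0.25 0 -1; 0.86 0 -0.51 0 -1; 1.3 0 -0.76 0 -1; 1.73 0 -1.01 0 -1; 2.16 0 -1.26 0 -1; 2.16 0 -1.26 0 -1' 120
python3 - <<'E'
from h import *
s=ctrl.sense();M=R.from_rotvec(s['tcp_rot']).as_matrix();p=np.array(s['position']);t=p+M@np.array([.1525,-.001,-.105]);print(s['t'],p,'F',s['contact_force'],s['ft_torque'],'tip',t,'n',-.5*t[1]+.866*t[2],'pastL1',(t[1]-.2754)/.866)
b=ctrl.camera('scene');cv2.imwrite('pics/s20.png',b)
cv2.imwrite('pics/s20c.png',np.clip(1.7*cv2.resize(b[190:310,280:400],(0,0),fx=5,fy=5,interpolation=cv2.INTER_CUBIC),0,255).astype('uint8'))
E
python3 snap.py w20
```

```text
t: 18.92
position: [0.5263, 0.1793, 0.0789]
tcp_rot: [2.204, 2.224, 0.003]
contact_force: [0.2, 0.2, -2.1]
finger_gap: 0.203
18.925 [0.5263 0.1793 0.0789] F [ 0.1554  0.1958 -2.1493] [-0.0614  0.0344 -0.0133] tip [0.523  0.3324 0.1829] n -0.007805711415352884 pastL1 0.06587616163817821
18.975 pos [0.5262 0.1791 0.0787] x [-0.0091  0.9999 -0.0066] y [0.9999 0.0092 0.0084] qv 0.004926577735146951 F [ 0.2758  0.5745 -0.9686] gap 0.2077448175227659
```

View pics/s20c.png

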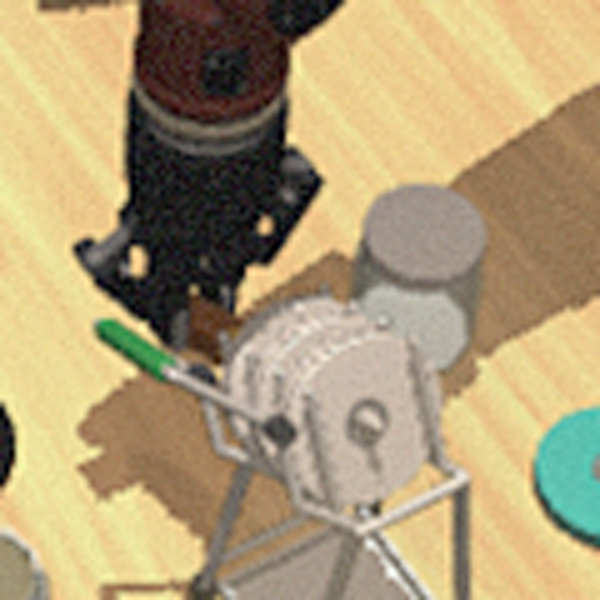

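View pics/w20.png

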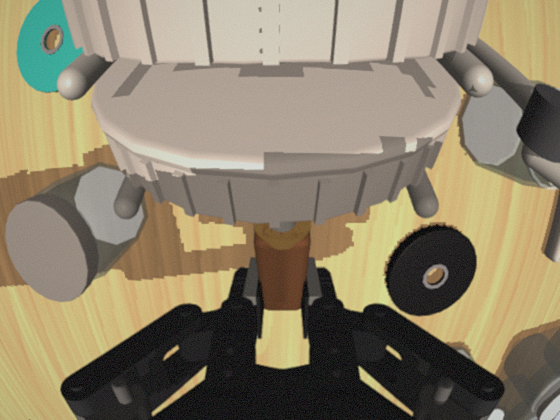

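```bash
cat > st.py <<'E'
from h import *
s=ctrl.sense();M=R.from_rotvec(s['tcp_rot']).as_matrix();p=np.array(s['position']);t=p+M@np.array([.1525,-.001,-.105]);F=np.array(s['contact_force']);print(s['t'],p,'F',F,'Fu',F@[-.0095,.866,.5],'tip',t,'n',-.5*t[1]+.866*t[2],'pastL1',(t[1]-.2754)/.866)
E
python3 -m handwheel '0.2 0 -0.12 0 -1; 0.4 0 -0.24 0 -1; 0.6 0 -0.35 0 -1; 0.77 0 -0.45 0 -1; 0.77 0 -0.45 0 -1' 120; python3 st.py
python3 -m handwheel '0.1 0 -0.05 0 -1; 0.17 0 -0.1 0 -1; 0.26 0 -0.15 0 -1; 0.26 0 -0.15 0 -1'|grep force; python3 st.py
```

```text
t: 19.65
position: [0.526, 0.1867, 0.0831]
tcp_rot: [2.204, 2.224, 0.002]
contact_force: [0.5, -0.0, -1.0]
finger_gap: 0.201
19.65 [0.526  0.1867 0.0831] F [ 0.5143 -0.0394 -1.0324] Fu -0.5551708450017762 tip [0.5227 0.3399 0.1871] n -0.007954631595442657 pastL1 0.07449663946396515
contact_force: [0.6, 0.5, -0.9]
20.15 [0.5259 0.1895 0.0846] F [ 0.6171  0.4964 -0.926 ] Fu -0.038982711682586935 tip [0.5226 0.3426 0.1886] n -0.007993638321689173 pastL1 0.07765410780868545
```

```bash
python3 -m handwheel '0.09 0 -0.05 0 -1; 0.17 0 -0.1 0 -1; 0.26 0 -0.15 0 -1; 0.26 0 -0.15 0 -1'|grep force; python3 st.py; python3 -m handwheel '0.04 0 -0.03 0 -1; 0.09 0 -0.05 0 -1; 0.13 0 -0.08 0 -1'|grep force; python3 st.py
```

```text
contact_force: [1.3, -6.9, -5.0]
20.65 [0.5256 0.1901 0.0853] F [ 1.2605 -6.8761 -5.0035] Fu -8.468447762475414 tip [0.5224 0.3436 0.1888] n -0.008362211109346956 pastL1 0.0788093909345141
contact_force: [1.7, -7.3, -4.5]
21.025 [0.5256 0.1899 0.0857] F [ 1.6582 -7.338  -4.4856] Fu -8.61328624503141 tip [0.5224 0.3438 0.1887] n -0.00852337966354283 pastL1 0.07898668387177679
```

```bash
python3 snap.py w21
python3 - <<'E'
from h import *
b=ctrl.camera('scene');cv2.imwrite('pics/s21.png',b)
cv2.imwrite('pics/s21c.png',np.clip(1.7*cv2.resize(b[190:310,280:400],(0,0),fx=5,fy=5,interpolation=cv2.INTER_CUBIC),0,255).astype('uint8'))
b=ctrl.camera('top');cv2.imwrite('pics/t21.png',b)
cv2.imwrite('pics/t21c.png',np.clip(1.3*cv2.resize(b[180:260,190:300],(0,0),fx=7,fy=7,interpolation=cv2.INTER_CUBIC),0,255).astype('uint8'))
E
```

```text
21.025 pos [0.5256 0.1899 0.0857] x [-0.0097  0.9999 -0.0132] y [0.9999 0.0098 0.0069] qv 0.007357185204227819 F [ 1.6582 -7.338  -4.4856] gap 0.20939320345457682
```

View pics/w21.png

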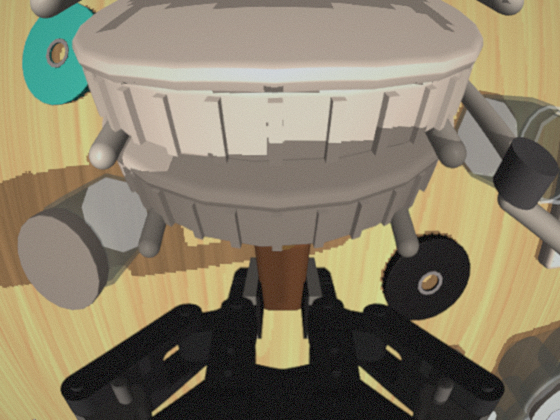

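View pics/s21c.png

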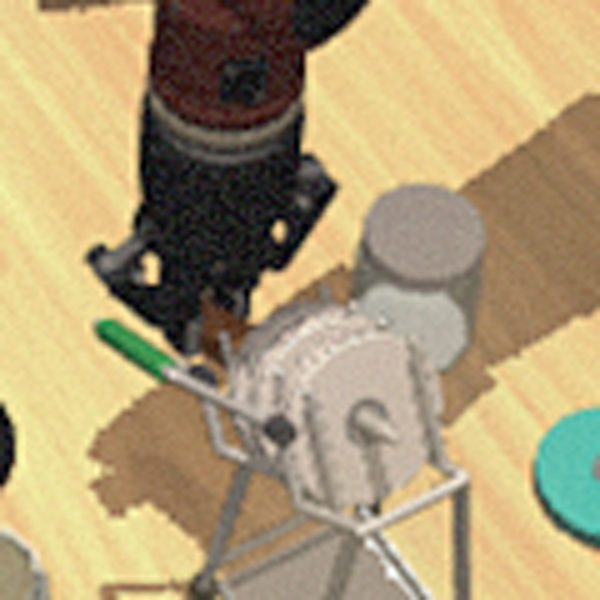

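View pics/t21c.png

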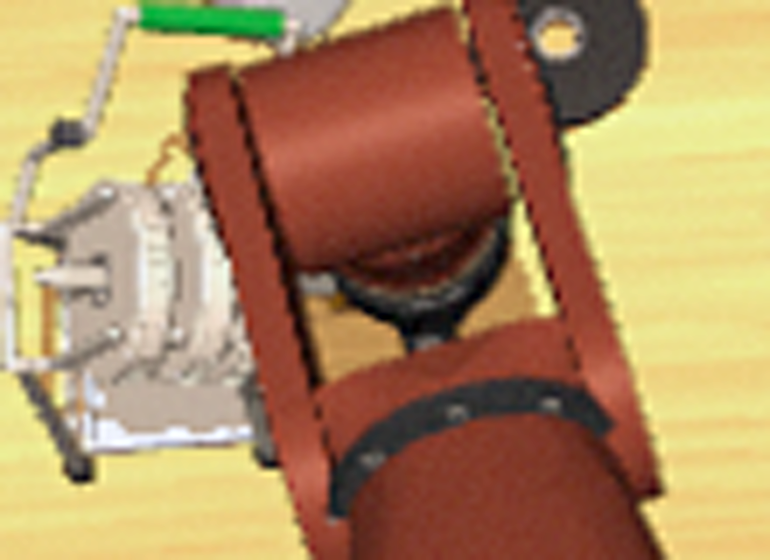

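```bash
python3 -m handwheel '-0.26 0 0.15 0 -1; -0.26 0 0.15 0 -1; -0.46 0 -0.2 0 -1; -0.66 0 -0.54 0 -1; -0.96 0 -1.06 0 -1; -1.27 0 -1.58 0 -1; -1.27 0 -1.58 0 -1' 120; python3 st.py; python3 snap.py w22;python3 - <<'E'
from h import *
b=ctrl.camera('scene');cv2.imwrite('pics/s22.png',b)
cv2.imwrite('pics/s22c.png',np.clip(1.7*cv2.resize(b[190:310,280:400],(0,0),fx=5,fy=5,interpolation=cv2.INTER_CUBIC),0,255).astype('uint8'))
E
```

```text
t: 22.05
position: [0.5262, 0.1773, 0.1025]
tcp_rot: [2.201, 2.221, -0.005]
contact_force: [1.1, -0.1, -1.7]
finger_gap: 0.209
22.05 [0.5262 0.1773 0.1025] F [ 1.0887 -0.0559 -1.7124] Fu -0.9149244180538196 tip [0.5229 0.3311 0.2055] n 0.012387641236346641 pastL1 0.0643271951090789
22.05 pos [0.5262 0.1773 0.1025] x [-0.0091  0.9999 -0.0129] y [0.9999 0.0093 0.0084] qv 0.008839767801540827 F [ 1.0887 -0.0559 -1.7124] gap 0.2088879287774821
```

View pics/w22.png

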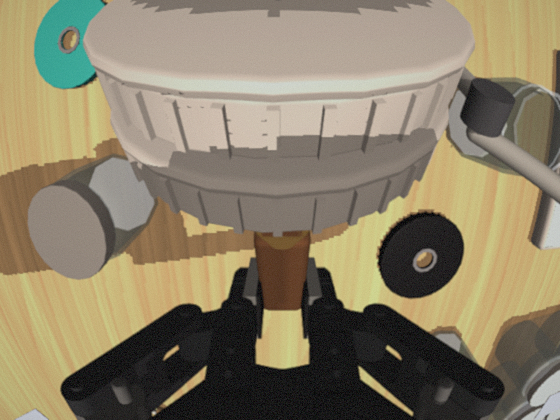

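View pics/s22c.png

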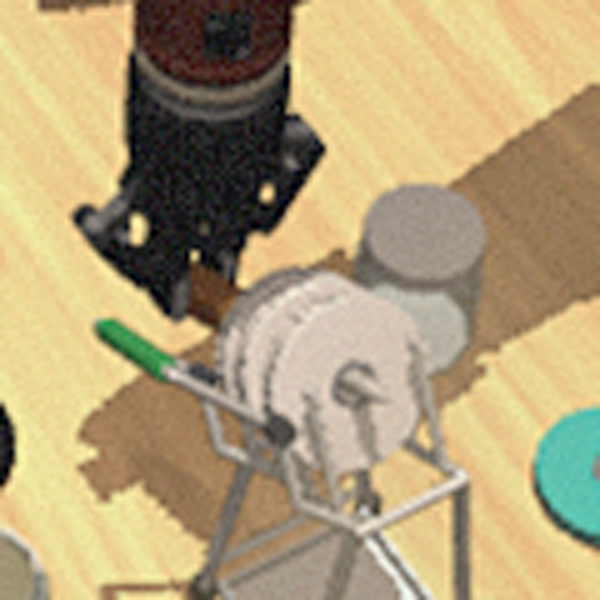

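```bash
python3 -m handwheel '-0.41 0 -0.69 0 -1; -0.82 0 -1.38 0 -1; -1.23 0 -2.07 0 -1; -1.64 0 -2.76 0 -1; -2.05 0 -3.45 0 -1; -2.46 0 -4.14 0 -1; -2.87 0 -4.83 0 -1; -3.28 0 -5.52 0 -1; -3.7 0 -6.2 0 -1; -3.7 0 -6.2 0 -1' 120; python3 st.py; python3 snap.py w23;python3 - <<'E'
from h import *
b=ctrl.camera('scene');cv2.imwrite('pics/s23.png',b)
cv2.imwrite('pics/s23c.png',np.clip(1.7*cv2.resize(b[170:310,270:410],(0,0),fx=4.2,fy=4.2,interpolation=cv2.INTER_CUBIC),0,255).astype('uint8'))
E
```

```text
t: 23.4
position: [0.5262, 0.141, 0.1652]
tcp_rot: [2.201, 2.22, -0.004]
contact_force: [0.3, -0.2, -1.4]
finger_gap: 0.206
23.4 [0.5262 0.141  0.1652] F [ 0.2867 -0.2298 -1.3817] Fu -0.8925854075753772 tip [0.5229 0.2948 0.2682] n 0.08485527895795775 pastL1 0.022395534580659873
23.4 pos [0.5262 0.141  0.1652] x [-0.0088  0.9999 -0.0128] y [0.9999 0.0089 0.0088] qv 0.011109586971123011 F [ 0.2867 -0.2298 -1.3817] gap 0.20579482662876045
```

View pics/w23.png

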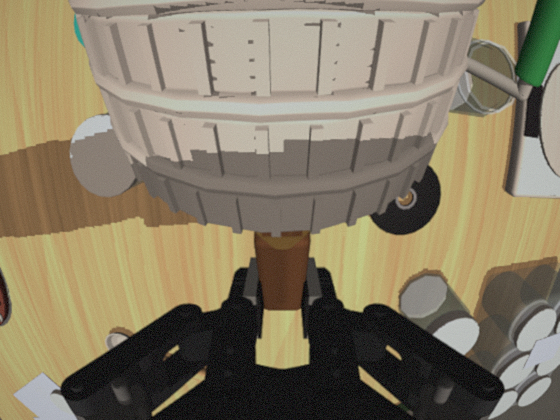

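View pics/s23c.png

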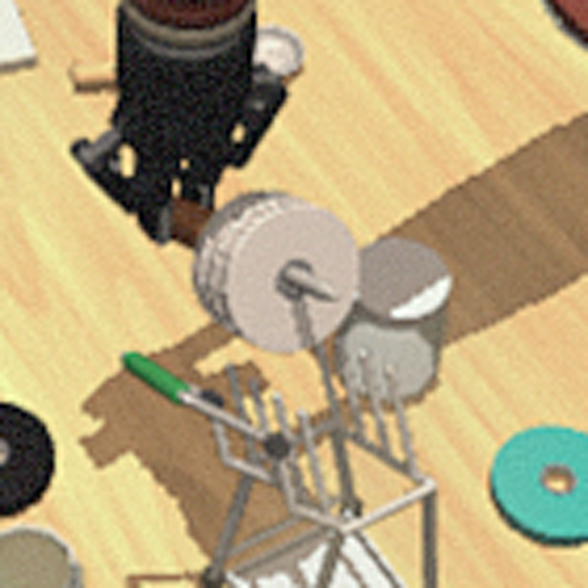

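Run:
```python
from h import *
s=ctrl.sense();M=R.from_rotvec(s['tcp_rot']).as_matrix();print(s['t'],M.T@(np.array([.4772,-.3456,.185])-s['position'])*100,s['position'],M,np.arctan2(M[1,0],M[0,0]))
```

```text
23.5 [-48.6519  -5.2643  -1.487 ] [0.5255 0.1412 0.1642] [[-0.0091  0.9999  0.0072]
 [ 0.9999  0.0092 -0.0128]
 [-0.0129  0.007  -0.9999]] 1.5799404370794514
```

```bash
python3 -m handwheel '-1 0 -0.5 0 -1; -3 0 -1.5 0 -1; -6 0 -2 0 -1; -9.5 -0.5 -2 0 -1; -13.5 -1 -2 0 -1; -17.5 -1.5 -2 0.03 -1; -21.5 -2 -2 0.06 -1; -25 -2.5 -2 0.09 -1; -27.5 -2.7 -2 0.11 -1; -28.5 -2.8 -2 0.12 -1' 120
python3 - <<'E'
from h import *
s=ctrl.sense();M=R.from_rotvec(s['tcp_rot']).as_matrix();print(s['t'],M.T@(np.array([.4772,-.3456,.185])-s['position'])*100,s['position'],1.3555-np.arctan2(M[1,0],M[0,0]))
E
python3 snap.py w24
```

```text
t: 24.75
position: [0.4997, -0.1462, 0.1886]
tcp_rot: [2.332, 2.081, -0.005]
contact_force: [-0.4, -0.2, -1.9]
finger_gap: 0.2
24.75 [-20.0601   0.0204   0.6154] [ 0.4997 -0.1462  0.1886] -0.10138705244039725
24.75 pos [ 0.4997 -0.1462  0.1886] x [ 0.1137  0.9934 -0.0127] y [ 0.9935 -0.1135  0.0098] qv 0.11958989508278513 F [-0.4347 -0.1603 -1.9341] gap 0.1998725574234255
```

View pics/w24.png

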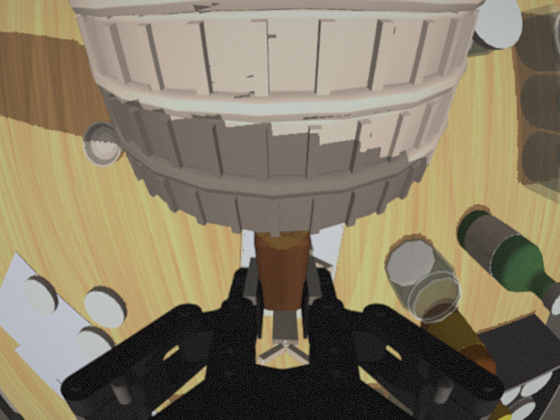

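```bash
python3 -m handwheel '-1.5 0 0 0 -1; -4 0 0 0.02 -1; -7.5 0 0 0.05 -1; -11 0 0 0.08 -1; -14.5 0 0.2 0.1 -1; -17.5 0 0.4 0.1 -1; -19.3 0 0.6 0.1 -1; -20.1 0 0.6 0.1 -1; -20.1 0 0.6 0.1 -1' 120
python3 - <<'E'
from h import *
s=ctrl.sense();M=R.from_rotvec(s['tcp_rot']).as_matrix();print(s['t'],M.T@(np.array([.4772,-.3456,.062])-s['position'])*100,s['position'],1.3555-np.arctan2(M[1,0],M[0,0]),M[:,0])
b=ctrl.camera('scene');cv2.imwrite('pics/s25.png',b)
cv2.imwrite('pics/s25c.png',np.clip(1.7*cv2.resize(b[60:200,200:340],(0,0),fx=4,fy=4,interpolation=cv2.INTER_CUBIC),0,255).astype('uint8'))
b=ctrl.camera('top');cv2.imwrite('pics/t25.png',b)
cv2.imwrite('pics/t25c.png',np.clip(1.3*cv2.resize(b[170:290,350:500],(0,0),fx=5,fy=5,interpolation=cv2.INTER_CUBIC),0,255).astype('uint8'))
E
```

```text
t: 25.92
position: [0.4771, -0.346, 0.1851]
tcp_rot: [2.433, 1.962, -0.004]
contact_force: [0.2, 0.1, -1.5]
finger_gap: 0.203
25.925 [ 0.186  -0.1273 12.3073] [ 0.4771 -0.346   0.1851] -0.0015446440105997272 [ 0.2121  0.9772 -0.0118]
```

View pics/s25c.png

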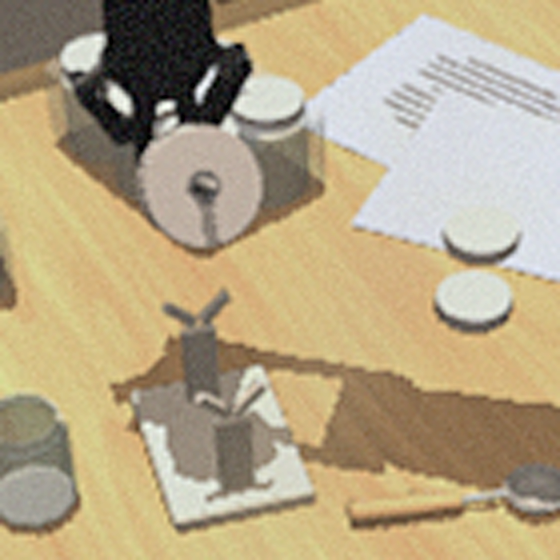

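View pics/t25c.png

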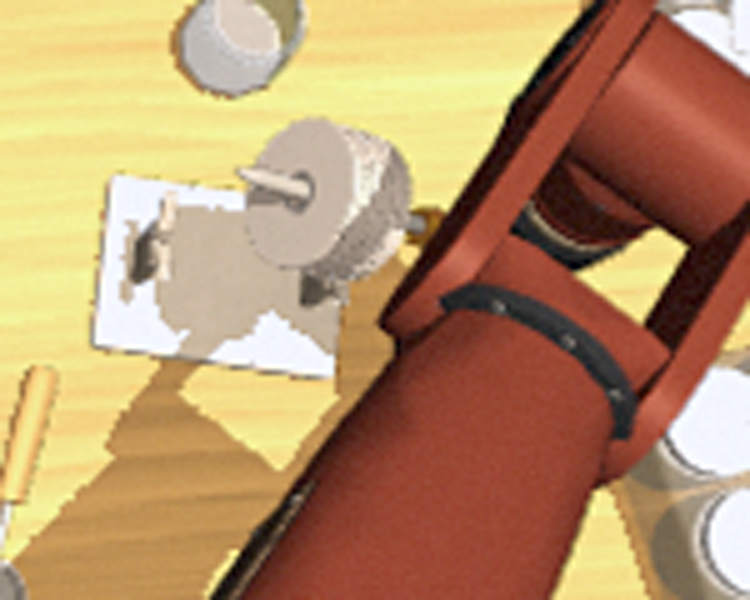

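```bash
python3 -m handwheel '0.1 -0.05 2 0 -1; 0.15 -0.1 5 0 -1; 0.19 -0.1 8 0 -1; 0.19 -0.1 10.5 0 -1; 0.19 -0.1 11.3 0 -1; 0.19 -0.1 11.3 0 -1' 120; python3 st.py|cut -c1-120; python3 -m handwheel '0 0 0.25 0 -1; 0 0 0.5 0 -1; 0 0 0.75 0 -1; 0 0 0.75 0 -1' 120; python3 snap.py w26
```

```text
t: 26.78
position: [0.4771, -0.3439, 0.0711]
tcp_rot: [2.434, 1.965, -0.004]
contact_force: [-0.5, 0.4, -2.1]
finger_gap: 0.206
26.775 [ 0.4771 -0.3439  0.0711] F [-0.5035  0.4194 -2.149 ] Fu -0.7065061608775203 tip [ 0.5075 -0.1933  0.1744] n 0.24
t: 27.28
position: [0.477, -0.3439, 0.0636]
tcp_rot: [2.434, 1.965, -0.004]
contact_force: [1.1, -0.4, -1.7]
finger_gap: 0.208
27.275 pos [ 0.477  -0.3439  0.0636] x [ 0.2108  0.9775 -0.0105] y [ 0.9775 -0.2108  0.0089] qv 0.001589212321243149 F [ 1.1248 -0.4484 -1.6585] gap 0.2080329303167582
```

View pics/w26.png

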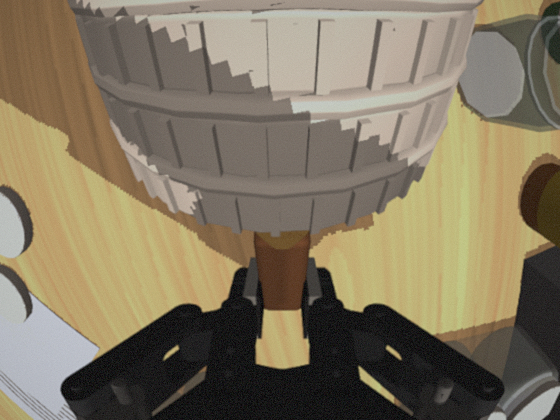

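Not yet in contact (Fz still −1.7). Lowering slowly until the notch takes load.

```bash
python3 -m handwheel '0 0 0.15 0 -1; 0 0 0.3 0 -1; 0 0 0.3 0 -1' 120|grep -E "posi|force"; python3 -m handwheel '0 0 0.1 0 -1; 0 0 0.2 0 -1; 0 0 0.2 0 -1' 120|grep -E "posi|force"
```

```text
position: [0.4769, -0.3443, 0.0608]
contact_force: [-1.2, -1.0, -0.2]
position: [0.4769, -0.3448, 0.0596]
contact_force: [-3.7, -0.7, 5.4]
```

```bash
python3 -m handwheel '0 0 0 0 -1; 0 0 0 0 -1; -0.09 0 -0.25 0 -1; -0.2 0 -0.5 0 -1; -0.33 0 -0.85 0 -1; -0.33 0 -0.85 0 -1' 20; python3 snap.py w27;python3 - <<'E'
from h import *
b=ctrl.camera('scene');cv2.imwrite('pics/s27.png',b)
cv2.imwrite('pics/s27c.png',np.clip(1.7*cv2.resize(b[60:200,200:340],(0,0),fx=4,fy=4,interpolation=cv2.INTER_CUBIC),0,255).astype('uint8'))
b=ctrl.camera('top');cv2.imwrite('pics/t27.png',b)
cv2.imwrite('pics/t27c.png',np.clip(1.3*cv2.resize(b[170:290,350:500],(0,0),fx=5,fy=5,interpolation=cv2.INTER_CUBIC),0,255).astype('uint8'))
E
```

```text
t: 28.82
position: [0.4765, -0.3482, 0.0685]
tcp_rot: [2.432, 1.965, -0.005]
contact_force: [-0.2, -0.1, -1.4]
finger_gap: 0.206
28.825 pos [ 0.4765 -0.3482  0.0685] x [ 0.2104  0.9775 -0.012 ] y [ 0.9776 -0.2103  0.0094] qv 0.004184820359268294 F [-0.1758 -0.1263 -1.4446] gap 0.2061005621145371
```

View pics/w27.png

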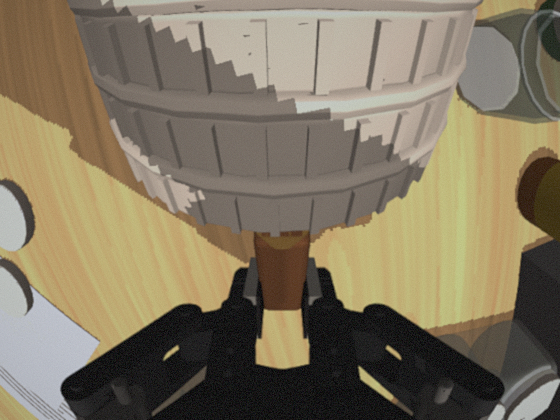

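View pics/s27c.png

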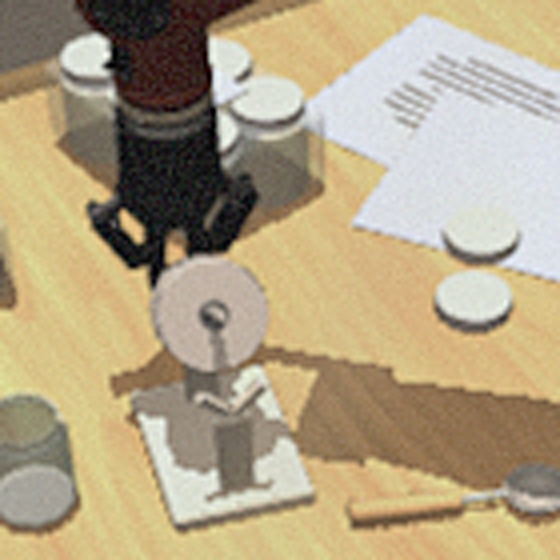

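View pics/t27c.png

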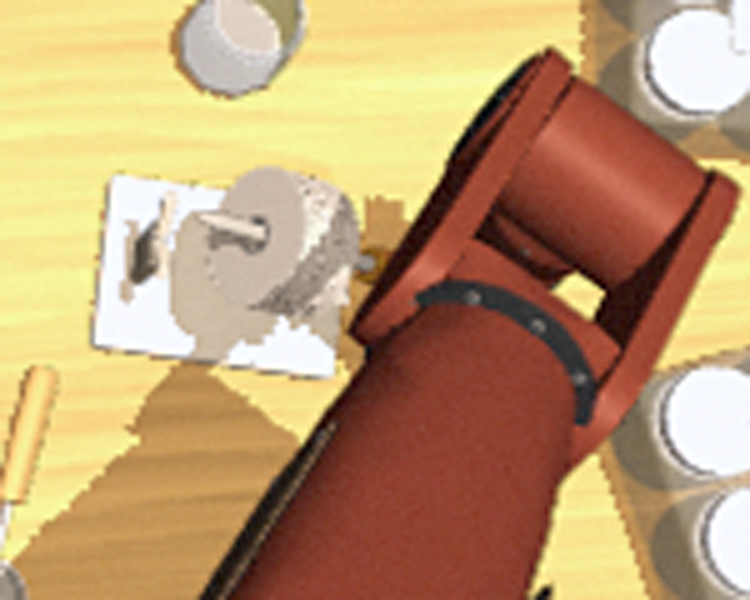

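```bash
python3 -m handwheel '0.15 0 0.4 0 -1; 0.3 0 0.75 0 -1; 0.3 0 0.78 0 -1; 0.3 0 0.82 0 -1; 0.3 0 0.82 0 -1' 20|grep -E "posi|force|gap"; python3 -m handwheel '0 0 0 0 -0.57; 0 0 0 0 -0.57; 0 0 0 0 -0.57' 20|grep -E "posi|force|gap"
```

```text
position: [0.4764, -0.3448, 0.0599]
contact_force: [-3.0, 0.5, 1.2]
finger_gap: 0.206
position: [0.4765, -0.345, 0.06]
contact_force: [-1.8, 0.2, -0.6]
finger_gap: 0.216
```

```bash
python3 -m handwheel '0 0 0 0 -0.545; 0 0 0 0 -0.542; -0.1 0 -0.25 0 -0.542; -0.2 0 -0.5 0 -0.542; -0.2 0 -0.5 0 -0.542' 20|grep -E "posi|force|gap"; python3 snap.py w28
```

```text
position: [0.4765, -0.3471, 0.0653]
contact_force: [-1.1, -0.4, -2.9]
finger_gap: 0.233
30.6 pos [ 0.4765 -0.3471  0.0653] x [ 0.2102  0.9776 -0.0118] y [ 0.9776 -0.2101  0.0087] qv 0.004937808709203165 F [-1.1326 -0.3793 -2.9068] gap 0.23330802121235514
```

View pics/w28.png

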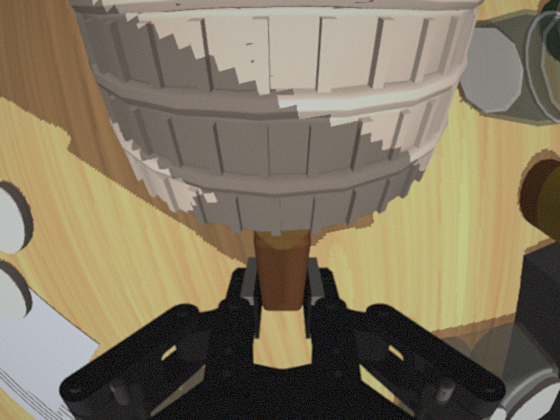

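```bash
python3 -m handwheel '0.1 0 0.25 0 -0.542; 0.18 0 0.48 0 -0.542; 0.18 0 0.48 0 -0.535; -0 0 0.1 0 -0.535; -0 0 0.1 0 -0.53; 0 0 0.1 0 -0.53' 20|grep -E "posi|force|gap"; python3 snap.py w29
```

```text
position: [0.4764, -0.3473, 0.0646]
contact_force: [-1.8, -0.9, 1.1]
finger_gap: 0.238
31.4 pos [ 0.4764 -0.3473  0.0646] x [ 0.2102  0.9776 -0.012 ] y [ 0.9776 -0.2101  0.0088] qv 0.0017433612509613332 F [-1.7503 -0.9441  1.1352] gap 0.2377461116696341
```

View pics/w29.png

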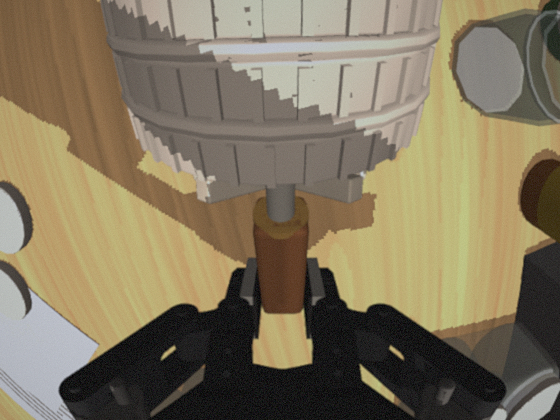

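```bash
python3 -m handwheel '-0.06 0 -0.2 0 -0.53; -0.12 0 -0.4 0 -0.53; -0.17 0 -0.6 0 -0.53; -0.21 0 -0.8 0 -0.53; -0.21 0 -0.8 0 -0.53' 20|grep -E "posi|force|gap"; python3 snap.py w30
```

```text
position: [0.476, -0.3493, 0.0728]
contact_force: [-1.4, 0.1, 0.2]
finger_gap: 0.237
32.075 pos [ 0.476  -0.3493  0.0728] x [ 0.2101  0.9776 -0.0121] y [ 0.9777 -0.21    0.0088] qv 0.005088362854084653 F [-1.4487  0.1309  0.248 ] gap 0.23653820049301402
```

View pics/w30.png

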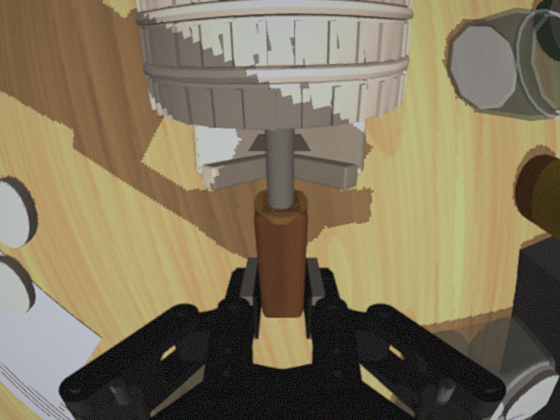

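Pivoting smoothly in the notch (handle at (281,255), shaft over the near upright). Continue raising.

```bash
python3 -m handwheel '-0.03 0 -0.2 0 -0.53; -0.06 0 -0.4 0 -0.53; -0.08 0 -0.6 0 -0.53; -0.1 0 -0.8 0 -0.53; -0.12 0 -1.0 0 -0.53; -0.13 0 -1.2 0 -0.53; -0.13 0 -1.4 0 -0.53; -0.13 0 -1.4 0 -0.53' 20|grep -E "posi|force|gap"; python3 snap.py w31
```

```text
position: [0.4756, -0.3502, 0.0869]
contact_force: [-1.7, 0.1, 0.2]
finger_gap: 0.235
33.125 pos [ 0.4756 -0.3502  0.0869] x [ 0.2101  0.9776 -0.0119] y [ 0.9777 -0.21    0.0087] qv 0.002431530010108068 F [-1.6915  0.148   0.2079] gap 0.23519740145776757
```

View pics/w31.png

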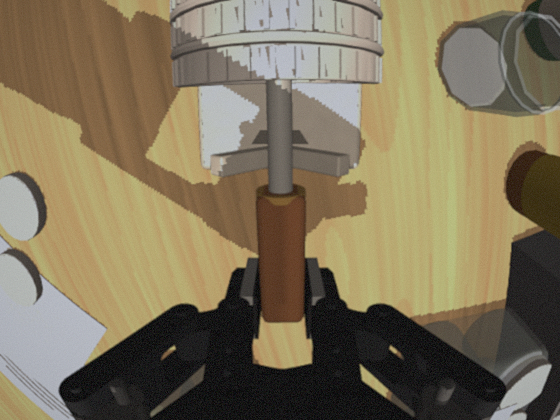

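```bash
python3 -m handwheel '0 0 -0.1 0 -0.53; 0 0 -0.2 0 -0.53; 0 0 -0.3 0 -0.53;0 0 -0.3 0 -0.53' 20|grep -E "posi|force|gap"
python3 - <<'E'
from h import *
b=ctrl.camera('scene');cv2.imwrite('pics/s32.png',b)
cv2.imwrite('pics/s32c.png',np.clip(1.7*cv2.resize(b[60:200,200:340],(0,0),fx=4,fy=4,interpolation=cv2.INTER_CUBIC),0,255).astype('uint8'))
b=ctrl.camera('top');cv2.imwrite('pics/t32.png',b)
cv2.imwrite('pics/t32c.png',np.clip(1.3*cv2.resize(b[170:290,350:500],(0,0),fx=5,fy=5,interpolation=cv2.INTER_CUBIC),0,255).astype('uint8'))
E
```

```text
position: [0.4756, -0.3502, 0.0898]
contact_force: [-0.7, 0.4, -1.1]
finger_gap: 0.24
```

View pics/s32c.png

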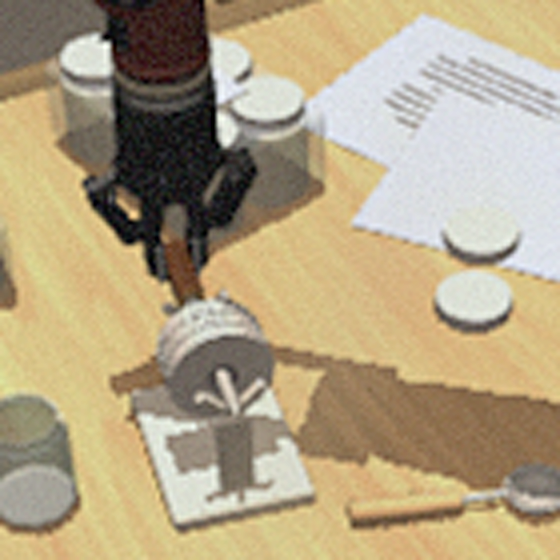

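View pics/t32c.png

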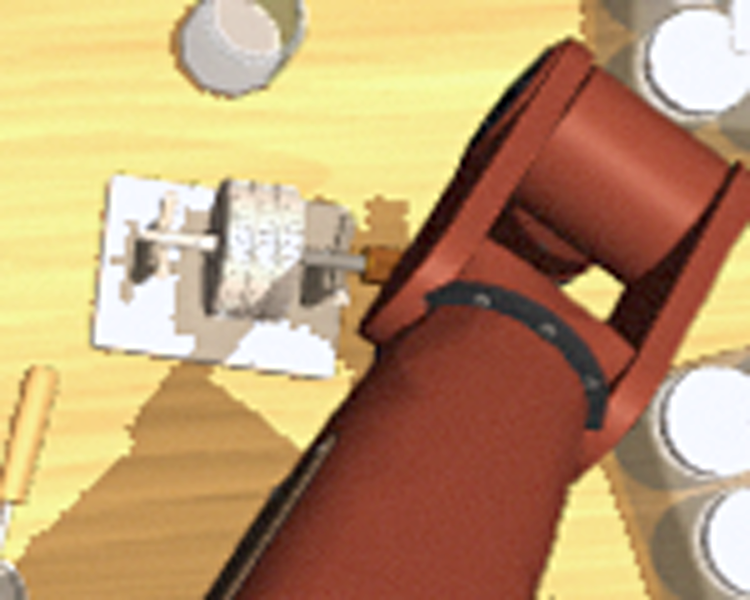

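```bash
python3 -m handwheel '0 0 0 0 -0.5; 0 0 0 0 -0.45; 0 0 0 0 -0.35; 0 0 0 0 -0.2; 0 0 0 0 0; 0 0 0 0 0' 20|grep -E "posi|force|gap"; python3 snap.py w33; python3 -m handwheel '0 0 -1 0 0; 0 0 -3 0 0; 0 0 -7 0 0; -1 0 -12 0 0; -3 0 -16 0 0; -5 0 -16 0 0; -5 0 -16 0 0; -5 0 -16 0 0' 20|grep -E "posi|force|gap"; python3 snap.py w34
python3 - <<'E'
from h import *
b=ctrl.camera('scene');cv2.imwrite('pics/s34.png',b)
cv2.imwrite('pics/s34c.png',np.clip(1.7*cv2.resize(b[60:200,200:340],(0,0),fx=4,fy=4,interpolation=cv2.INTER_CUBIC),0,255).astype('uint8'))
b=ctrl.camera('top');cv2.imwrite('pics/t34.png',b)
E
```

```text
position: [0.4756, -0.3501, 0.0898]
contact_force: [0.0, -0.1, -0.2]
finger_gap: 0.502
34.525 pos [ 0.4756 -0.3501  0.0898] x [ 0.2102  0.9776 -0.0118] y [ 0.9776 -0.2102  0.0088] qv 0.0012120757818717613 F [ 0.0185 -0.1044 -0.1763] gap 0.5018207239226514
position: [0.4632, -0.3956, 0.2482]
contact_force: [1.5, -0.0, 0.3]
finger_gap: 0.497
35.575 pos [ 0.4632 -0.3956  0.2482] x [ 0.2105  0.9775 -0.0089] y [ 0.9776 -0.2105  0.0055] qv 0.009624706314158245 F [ 1.4502 -0.0122  0.291 ] gap 0.4973417047072093
```

View pics/w34.png

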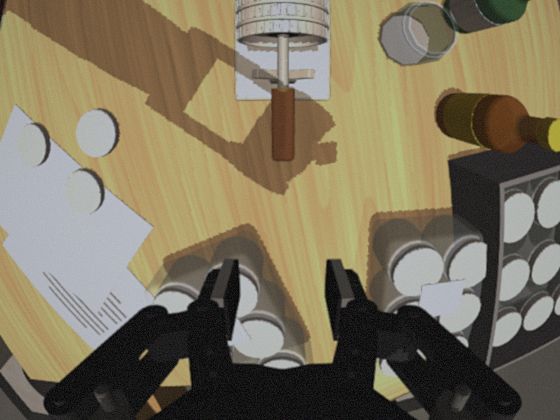

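View pics/s34.png

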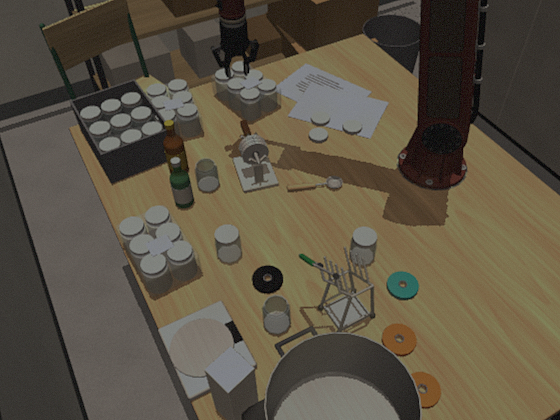

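View pics/t34.png

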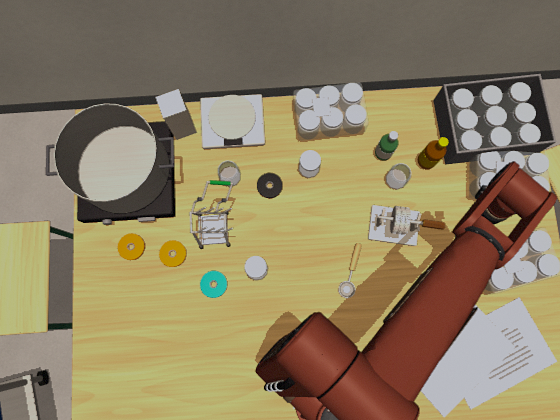

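Run:
```python
from h import *
import pickle
T=ctrl.camera_info('top');S=ctrl.camera_info('scene')
for f in ['top0','t34']:
    im=cv2.imread(f'pics/{f}.png');h=cv2.cvtColor(im,cv2.COLOR_BGR2HSV);m=cv2.inRange(h,np.array([5,150,80]),np.array([15,255,255]));o=np.zeros_like(m);o[212:236,418:450]=m[212:236,418:450]
    ys,xs=np.nonzero(o);print(f,xs.mean(),ys.mean(),len(xs),xs.min(),xs.max(),plane(T,(xs.mean(),ys.mean()),.105))
i,s=pickle.load(open('w34.pkl','rb'));im=cv2.imread('pics/w34.png');h=cv2.cvtColor(im,cv2.COLOR_BGR2HSV);m=cv2.inRange(h,np.array([3,130,40]),np.array([14,255,255]));m[:84]=0;m[165:]=0;m[:,:265]=0;m[:,305:]=0
ys,xs=np.nonzero(m);print(xs.mean(),ys.mean(),ys.min(),ys.max(),len(xs));print('w handle c',plane(i,(xs.mean(),ys.mean()),.108,True),plane(i,(xs.mean(),ys.max()+.5),.11,True))
for f in ['s34','scene0']:
    b=cv2.imread(f'pics/{f}.png');cv2.imwrite(f'pics/{f}z.png',np.clip(1.7*cv2.resize(b[110:200,220:290],(0,0),fx=6,fy=6,interpolation=cv2.INTER_CUBIC),0,255).astype('uint8'))
b=cv2.imread('pics/t34.png');cv2.imwrite('pics/t34z.png',np.clip(1.3*cv2.resize(b[195:255,360:460],(0,0),fx=8,fy=8,interpolation=cv2.INTER_CUBIC),0,255).astype('uint8'))
```

```text
top0 433.9685039370079 224.0551181102362 127 422 444 [ 0.4789 -0.3344  0.105 ]
t34 433.9718309859155 223.85915492957747 142 423 444 [ 0.4795 -0.3344  0.105 ]
282.82306163021866 124.95361166335321 89 160 1509
w handle c [ 0.4786 -0.3341  0.108 ] [ 0.472  -0.3645  0.11  ]
```

View pics/t34z.png

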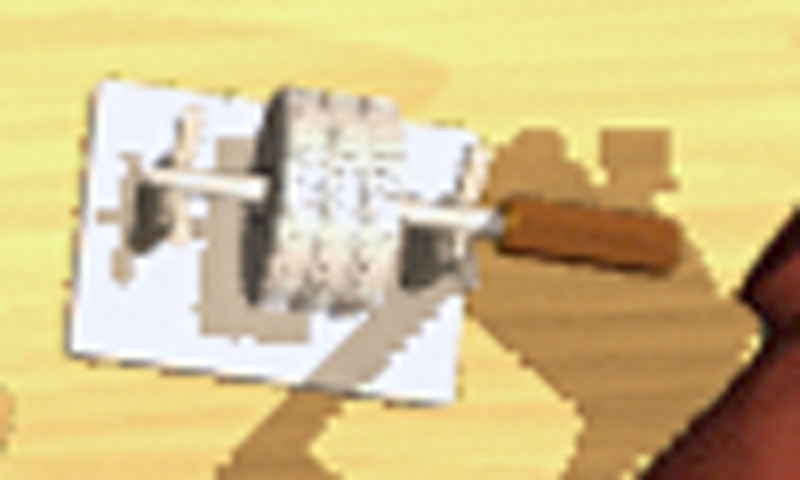

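View pics/s34z.png

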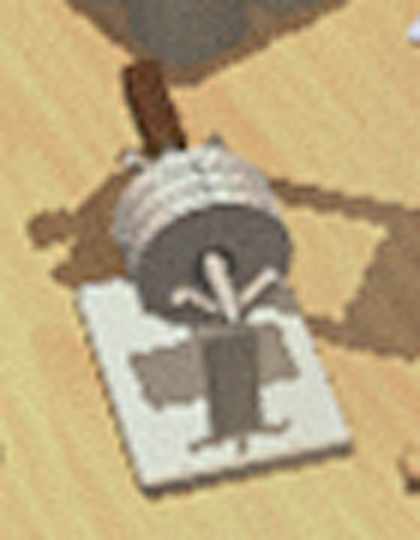

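Run:
```python
from bench import ctrl
s=ctrl.sense();print(s['t'],s['qvel']);print(ctrl.job_done())
```

```text
35.725 [-7.14257972e-04 -2.03233518e-03 -9.21755723e-03 -2.16321942e-03
  4.12642535e-05 -1.28205646e-03]
the job is handed in; nothing more can be done
None
```

The job is done and handed in at 35.7 s of the 61 s; no verdict was reported.

**What I did**
- **Bar:** I gripped the green sleeve and swung the bar over to about 1.77 rad, estimated from where the sleeve ended up.
- **Skewer:** The moves can't tilt the tool, so I lowered the gripped handle until the skewer pivoted about 31° tip-up on the near notch. I then ran it up the row through all three holes.
- **Push:** I stopped when the collar pushed lid 1 firmly against the next fingers, at about 8.5 N.
- **Lift and return:** I backed off 3 mm, lifted the three lids together and carried them to the stand. There I eased the grip so the skewer levelled on the near notch until the tip lay in the far one, then let go and backed away.

**Last checks**
- **Skewer:** It lies in both notches, with the handle within about 1 mm of where it started.
- **Lids and bar:** All three lids hang between collar and tip, and the bar is still up.
- **Bystanders:** Jars, bottles and spoon looked unmoved in the final pictures; I did not measure them.

**What disagreed or failed**
- **Cameras:** The wrist and fixed cameras differed by about 2–3 mm on the hole line and the skewer tip, so I aimed at the average.
- **Skewer tilt:** The estimates ran from 30.5° to 33.5°, mostly near 31°.
- **Levelling:** Cutting the grip force alone did not let the skewer tip down; I had to open the jaws slightly. In the failed tries I lifted the loaded skewer about 5–9 mm off the notch and set it back.

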